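# Fetch the rolling pin from behind the jars

## Task

The steel rolling pin lies in its cradle on the storage tray behind the glass tumbler, the square canister and the pepper mill. First clear all three onto the round board, standing upright, while the pin stays where it is; then lay the pin in the two notches of the empty pin rest, centred along it; only then put the tumbler, canister and mill back upright, each on the same cork pad that it came from and centred as it stood. Leave the lunch box, the bowl and the scraper alone.

Things in the scene. Friction and masses are not known exactly. Their poses are not given: they have to be found in the camera images.
- tumbler_mid (a point): Clear glass tumbler, open at the top, outer rim diameter 64 mm (tapering a little to the foot), 100 mm high, about 0.2 kg. The point is on its axis, 50 mm above its underside; z is up along its axis. It starts on one of the tray's three cork pads.
- canister_mid (a point): Square white plastic canister with a flat steel lid, 54 x 54 mm, 100 mm high, about 0.25 kg. The point is at its centre, 50 mm above its underside; x and y are square to its flat sides, z is up. It starts on one of the tray's three cork pads.
- mill_mid (a point): Dark wooden pepper mill, round and straight-sided, 50 mm diameter up to 70 mm from its underside, then a turned head with a small knob; 100 mm high, about 0.22 kg. The point is on its axis, 50 mm above its underside; z is up. It starts on one of the tray's three cork pads.
- pin_mid (a point): Steel rolling pin, a plain cylinder 36 mm in diameter, 200 mm long, about 0.45 kg. The point is at its middle, on its axis; y runs along its length (it may roll about y). It starts in the tray's cradle, axis 35 mm above the counter, 3 to 16 mm behind the three things on the pads, so that it cannot well be gripped until they are away.
- tray: Fixed wooden tray 150 (x) x 300 (y) x 8 mm, origin at its underside's centre on the counter. Near half: three flush cork pads, 84 mm wide, at local x -28, y -100, 0, +100 mm; one thing stands on each, in any order, within 4 mm of its centre. Far half (x +27 mm): the pin lies along y in two V supports at y -65 and +65 mm (14 mm wide, tops 31 mm high); between them fingers have room down to 8 mm.
- board: Fixed round olive-wood board, 240 mm in diameter, 12 mm thick, bare at the start; origin at the centre of its underside on the counter. The side area: it takes the three things with about 100 mm between them. It lies on the robot's left or right.
- rest_seat (a point): Pin rest: fixed light wooden base 70 (x) x 170 (y) x 8 mm with two dark V supports at y -65 and +65 mm (14 mm wide, tops 31 mm above the counter, mouth 42 mm), as in the tray. The point is the seat of the pin's middle, on its axis, 35 mm above the counter; the pin lies along y, either end first. Empty at the start; on the other side from the board.
- lunchbox: Bystander, leave alone: lunch box of three stacked grey plastic tiers with pale rims, 104 x 134 mm, 110 mm high, origin at the centre of its underside.
- scraper: Bystander, leave alone: blue silicone scraper with a wooden handle lying flat along its y axis, 200 mm long, 55 mm wide, 12 mm thick, origin on its underside near the middle.
- bowl: Bystander, leave alone: white ceramic bowl, 110 mm in diameter, 50 mm high, origin at the centre of its underside.

How it is judged:
On the way, in this order (a step that is already met when the one before it is completed fails the run):
1. tumbler, canister and mill all stand upright on the round board while the pin is still in its cradle on the tray (horizontal distance between each of tumbler_mid, canister_mid, mill_mid and board below 0.1 m and height (world z) of tumbler_mid between 0.056 and 0.068 m and angle between each of tumbler_mid, canister_mid, mill_mid's own z axis and vertical below 0.12 rad and height (world z) of canister_mid between 0.056 and 0.068 m and height (world z) of mill_mid between 0.056 and 0.068 m and distance of pin_mid from where it was at the start of the episode below 0.02 m), for 0.2 s.
2. the pin lies seated in the pin rest while all three still stand on the board (horizontal distance between each of tumbler_mid, canister_mid, mill_mid and board below 0.1 m and height (world z) of tumbler_mid between 0.056 and 0.068 m and angle between each of tumbler_mid, canister_mid, mill_mid's own z axis and vertical below 0.12 rad and height (world z) of canister_mid between 0.056 and 0.068 m and height (world z) of mill_mid between 0.056 and 0.068 m and distance between pin_mid and rest_seat below 0.015 m and z of pin_mid in the frame of rest_seat below 0.005 m and angle between the y axis of pin_mid and the y axis of rest_seat, either way round below 0.12 rad), for 0.2 s.
3. tumbler, canister and mill each stand again where they came from (distance between pin_mid and rest_seat below 0.015 m and z of pin_mid in the frame of rest_seat below 0.005 m and angle between the y axis of pin_mid and the y axis of rest_seat, either way round below 0.12 rad and distance of each of tumbler_mid, canister_mid, mill_mid from where it was at the start of the episode below 0.015 m and angle between each of tumbler_mid, canister_mid, mill_mid's own z axis and vertical below 0.12 rad and linear speed of each of tumbler, canister, mill, pin below 0.02 m/s), for 0.2 s.
At the end, for the whole second after the job is handed in: The pin lies seated in both notches of the pin rest (middle within 15 mm of the seat point and not more than 5 mm above it, along the rest within 0.12 rad); tumbler, canister and mill stand upright (within 0.12 rad), each within 15 mm of where it stood at the start; all are released and at rest (all of step 3); the robot touches nothing.
It fails at once if a bystander (lunch box, bowl, scraper) is moved more than 30 mm (distance of any of lunchbox, bowl, scraper from where it was at the start of the episode above 0.03 m).
It fails at once if the tumbler, canister or mill is tipped by more than 0.6 rad (angle between any of tumbler_mid, canister_mid, mill_mid's own z axis and vertical above 0.6 rad).
It also fails if it takes over 141 s, if anything falls off the work surface, if the arm or the gripper's body presses on something with over 40 N, if the wrist force passes 120 N, or if a joint passes its speed limit or range.

## Robot

A 7-joint arm with a two-finger parallel gripper is mounted at the origin on the work surface. World frame = base frame: x ahead of the robot, y to its left, z up, the work surface at z = 0. Lengths are in m, angles in rad, forces in N, time in s.
With the tool pointing down it reaches from about 0.425 to 0.925 m from the base axis. Payload 6.8 kg.
Tool frame: the origin (TCP) lies at the very end of the fingers, on their centre line; the grasp point (between the pads) lies 19 mm behind it (bot.grasp_offset is the distance from the TCP to the grasp point, in m); z points along the fingers, y is the direction in which the jaws open and shut (so a half turn about z gives the same grasp; the last joint's range is limited). The gripper opens to 85 mm and grips with 20 to 120 N. Pads are 22 mm wide; open, the fingers measure 114 mm over their backs; the gripper's body (76 mm by 85 mm) begins 54 mm behind the grasp point. The pads swing forward as they close: fully open they stand 13 mm farther back than shut.
Start: joints at [-1.435, 0.477, 0.022, 1.555, -0.011, 1.109, -0.083], TCP at [0.163, 0.655, 0.231] pointing down, gripper open.
Joint ranges: [-2.96, 2.96], [-0.34, 2.1], [-1.41, 1.46], [0.24, 2.44], [-1.37, 4.51], [0.17, 1.92], [-2.96, 2.96]. Speed limits (rad/s): [2.39, 2.39, 3.14, 3.14, 3.14, 3.14, 3.14].

## Interface

Orientations are given as a unit quaternion [w, x, y, z].
In Python, from station import monitor, cams, bot, finder gives the robot as it stands.
- The arm moves only by the tool jog_arm, never from a script. Its argument "plan" is a list of rows, each an object of numbers: "x", "y", "z": the shift along the tool's x, y, z as a fraction of full scale; "wx", "wy", "wz": the turn, a rotation vector about the tool's x, y, z as a fraction of full scale. A call has 1 to 12 rows; each row is the pose to reach, as a shift and turn from the pose measured when the call began, along the tool's axes at that moment, turning the shorter way round; what a row does not reach only later rows make up. Full scale, the value 1, is 20 cm for a shift and 180 degrees for a turn. A row lasts 1/12 s, in which the tool goes at most 41.7 mm and 7.16 degrees, less where a joint would pass 70% of its speed; a pose out of reach is approached as far as the arm can. A call with a number of a shift or a turn outside -1 to 1 is refused whole. A call with a gripper value outside its range is refused whole. "hand" is the opening, from -1 (shut) to 1 (fully open), set as the call begins (left out, the last holds). The fingers move at their own pace and stop on an object; "grip_force" is the grip in N (left out, the last holds). Time passes only in rows, so rows that repeat a pose let the fingers close. It gives the time, the measured TCP pose, the force and the opening at its end, in the units of the state.
- monitor.get_obs(): the state, without advancing time (a new reading comes with each control period).
- cams.read_camera(name): name is "side" or "top" or "wrist"; returns the picture (400x640x3 uint8, red, green, blue); there is no depth.
- cams.get_calibration(name): a dict with "fx", "fy", "cx", "cy" (pixels), "extrinsics" (4x4, takes a point from world to camera coordinates). Camera axes: x right, y down, z forward; pixel columns grow to the right and rows downward; lengths in m; the calibration is good to about 2 mm. A picture is of the moment at which its call begins: read the wrist's pose just before it. get_calibration takes no time and is no camera call; for the wrist camera it gives the pose at the moment of the call.
- bot.hand_in(): hands the job in, once; it reports no verdict.
Trained networks look in the newest picture that a camera, given by its name, has taken for a name from the list of things; names that differ only in an ending like _2 or _b are one class to them, and where a whole thing is asked for, a point or a joint stands for the part that bears it (a point fixed in the world has none). Each returns a list of dicts, best first, with "confidence" (0 to 1); they miss things now and then, are a little off and sometimes report something else, mostly with a low value. They report only what shows in the picture. A call takes as long as a camera call.
- finder.find_in(camera, target): "bbox" ([left, top, width, height] in pixels, round what is visible of it).
- finder.place_of(camera, target): "location" ([column, row] in pixels: a listed point, or the origin of a listed thing).
The state is a dict: "t": time; "q": joint angles; "joint_vel": joint speeds; "joint_torque": joint torques, N m; "eef_pos": TCP position; "tool_rot": TCP orientation; "contact_force": force on the tool from outside, world axes, zero at the start; "torque": the same for the moment, N m; "gripper_width": opening from 0.0 (shut) to 1.0 (fully open).
Only numpy, scipy, OpenCV 4.12 (cv2) and the standard library are available. Lean on these libraries where they do the work, as an engineer would, in place of code of your own. Each camera call takes 0.05 s, during which the arm holds its last target. There are 200 camera calls.

## Working session

There is one attempt and no reset: what is moved stays moved. The work goes in short steps, Python scripts to look and compute and a tool call to move; the robot and the scene stay as the last step left them, time stands still between calls to the robot, and variables do not carry over. Pictures are saved under pics/ and viewed, about 12 in all and at most 16, crops included, and the job is handed in when it is done.

Besides the shell and the picture viewer there is one more tool, called after "Request:" by a JSON object that holds its "op" and its "data". jog_arm: Moves the arm, as the interface text tells. Shift numbers are shares of 20 cm and turn numbers shares of 180 degrees, none past 1 either way. Its arguments: {"type":"object","properties":{"plan":{"type":"array","items":{"type":"object","properties":{"x":{"type":"number","minimum":-1,"maximum":1},"y":{"type":"number","minimum":-1,"maximum":1},"z":{"type":"number","minimum":-1,"maximum":1},"wx":{"type":"number","minimum":-1,"maximum":1},"wy":{"type":"number","minimum":-1,"maximum":1},"wz":{"type":"number","minimum":-1,"maximum":1}}}},"hand":{"type":"number"},"grip_force":{"type":"number"}},"required":["plan"]}

```bash
ls; mkdir -p pics; cat > h.py <<'E'
import numpy as np, cv2
from station import monitor, cams, bot, finder
from scipy.spatial.transform import Rotation as R
def ray(c,px,z):
    k=cams.get_calibration(c);E=np.array(k['extrinsics'])
    d=E[:3,:3].T@np.array([(px[0]-k['cx'])/k['fx'],(px[1]-k['cy'])/k['fy'],1]);o=-E[:3,:3].T@E[:3,3]
    return o+d*(z-o[2])/d[2]
def proj(c,p):
    k=cams.get_calibration(c);E=np.array(k['extrinsics']);q=E[:3,:3]@np.array(p)+E[:3,3]
    return [k['fx']*q[0]/q[2]+k['cx'],k['fy']*q[1]/q[2]+k['cy']]
def snap(c,n):
    im=cams.read_camera(c);cv2.imwrite(f'pics/{n}.png',im[:,:,::-1]);return im
def q2R(q): return R.from_quat([q[1],q[2],q[3],q[0]])
def rel(p,Rw):
    "shift/turn numbers for target"
    o=monitor.get_obs();T=q2R(o['tool_rot'])
    s=T.inv().apply(np.array(p)-o['eef_pos'])/.2; w=(T.inv()*Rw).as_rotvec()/np.pi
    return s.round(4),w.round(4)
E
cat > a.py <<'E'
from h import *
np.set_printoptions(precision=4,suppress=True)
Z=dict(tumbler_mid=.058,canister_mid=.058,mill_mid=.058,pin_mid=.035,tray=0,board=0,rest_seat=.035,lunchbox=0,scraper=0,bowl=0)
o=monitor.get_obs();print(o['t'],o['eef_pos'],o['tool_rot'],o['gripper_width'])
for c in ('top','side'):
    snap(c,c+'0'); k=cams.get_calibration(c); E=np.array(k['extrinsics']);print(c,k['fx'],-E[:3,:3].T@E[:3,3])
    for n,z in Z.items():
        for r in finder.place_of(c,n)[:1]: print(n,np.round(r['confidence'],2),np.round(r['location']),ray(c,r['location'],z))
E
python3 a.py
```

```text
pics
0.0 [0.1628 0.6545 0.2303] [-0.      0.1216  0.9926 -0.0009] 0.9987788262290646
top 399.4078541352436 [0.3617 0.0144 0.8773]
tumbler_mid 0.74 [370. 193.] [ 0.5585 -0.1022  0.058 ]
canister_mid 0.88 [325. 198.] [ 0.5589 -0.0066  0.058 ]
mill_mid 0.76 [273. 197.] [0.5731 0.1015 0.058 ]
pin_mid 0.89 [319. 175.] [0.6159 0.0003 0.035 ]
board 0.86 [473. 221.] [ 0.481  -0.3285  0.    ]
rest_seat 0.76 [168. 254.] [0.4818 0.3354 0.035 ]
lunchbox 0.74 [192. 155.] [0.7096 0.286  0.    ]
scraper 0.8 [340. 266.] [ 0.418  -0.0221  0.    ]
bowl 0.94 [438. 134.] [ 0.6934 -0.2892  0.    ]
side 491.03345752187266 [ 0.0372 -0.7399  0.5462]
tumbler_mid 0.84 [355. 229.] [ 0.5544 -0.1049  0.058 ]
canister_mid 0.81 [325. 204.] [0.5677 0.0135 0.058 ]
pin_mid 0.63 [275. 258.] [ 0.3938 -0.0698  0.035 ]
tray 0.72 [336. 226.] [0.5895 0.0069 0.    ]
board 0.92 [408. 331.] [ 0.4872 -0.3261  0.    ]
rest_seat 0.65 [220. 170.] [0.4833 0.3659 0.035 ]
lunchbox 0.88 [308. 168.] [0.7139 0.3023 0.    ]
scraper 0.57 [354. 228.] [ 0.6158 -0.0268  0.    ]
bowl 0.93 [474. 270.] [ 0.7042 -0.2786  0.    ]
```

```bash
python3 -c "
import cv2
a=cv2.imread('pics/top0.png')[110:310,130:530];cv2.imwrite('pics/top0c.png',cv2.resize(a,(800,400),interpolation=cv2.INTER_CUBIC))"
```

```text
(no output)
```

View pics/top0c.png

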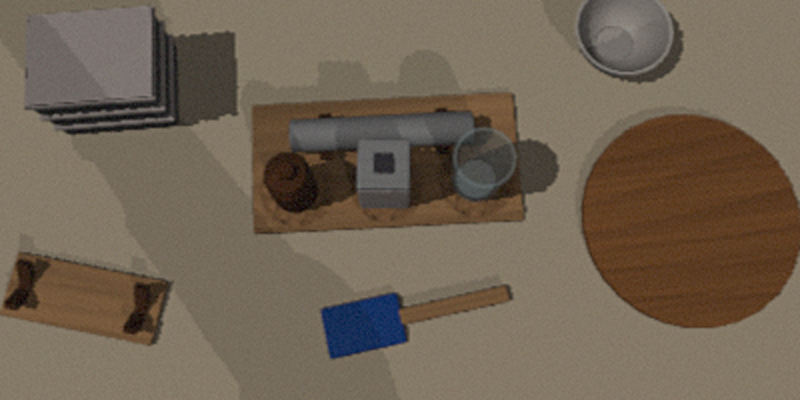

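View pics/side0.png

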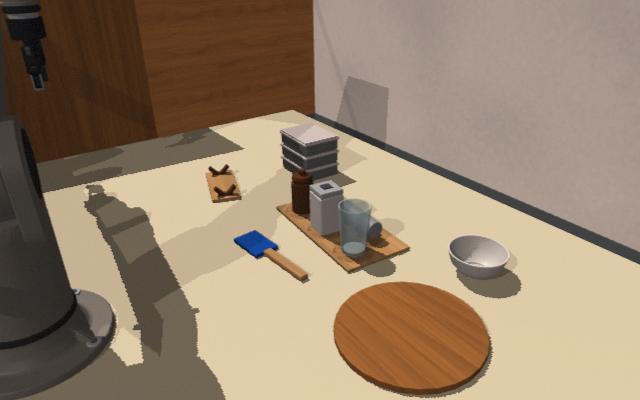

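The top view shows, in full-image pixels, the mill at about (275,198), canister (322,195) and tumbler (372,190) in front of the pin. The board is on the right at about (475,220). The empty rest is on the left at about (173,259), turned about 10°. Next I'll work out the tray, rest and board poses from their edges.

```bash
cat > b.py <<'E'
from h import *
np.set_printoptions(precision=4,suppress=True)
f=lambda P,z:np.array([ray('top',(130+x/2,110+y/2),z) for x,y in P])
def rect(P,z,n):
    W=f(P,z)[:,:2];c=W.mean(0)
    d=(W[0]+W[3]-W[1]-W[2])/2; e=(W[0]+W[1]-W[2]-W[3])/2
    print(n,c,'len',np.linalg.norm(d),np.linalg.norm(e),'yaw of y deg',np.degrees(np.arctan2(-d[0],d[1])));return c,d/np.linalg.norm(d)
c,y=rect([(252,104),(513,94),(525,219),(256,234)],.008,'tray')
x=np.array([y[1],-y[0]])
for s in (-.1,0,.1): print('pad',s,c-.028*x+s*y)
print('pin',c+.027*x)
rect([(20,252),(171,280),(155,345),(0,313)],.008,'rest')
rect([(358,140),(408,138),(410,168),(358,170)],.108,'canlid')
im=cv2.imread('pics/top0.png')
print('board',f([(691,221)],.012), 'pin ends',f([(290,135),(473,128)],.04))
print('tumbler rim',f([(485,157)],.108),'base',f([(476,180)],.012),'mill top',f([(287,173)],.105))
E
python3 b.py
```

```text
tray [ 0.5869 -0.0059] len 0.29818490952961024 0.14832961312264253 yaw of y deg -3.909688336976812
pad -0.1 [ 0.5521 -0.1037]
pad 0 [ 0.559  -0.0039]
pad 0.1 [0.5658 0.0958]
pin [ 0.6138 -0.0077]
rest [0.4742 0.3341] len 0.17162023501495827 0.06886394889234812 yaw of y deg -17.426879089673672
canlid [ 0.5691 -0.0014] len 0.050895925753127826 0.031000585395146888 yaw of y deg -4.356441904242
board [[ 0.48   -0.3298  0.012 ]] pin ends [[ 0.6206  0.0962  0.04  ]
 [ 0.6052 -0.1033  0.04  ]]
tumbler rim [[ 0.5542 -0.1014  0.108 ]] base [[ 0.5532 -0.1021  0.012 ]] mill top [[0.5615 0.0963 0.105 ]]
```

Request:
{"op": "jog_arm", "data": {"plan": [{"x": -0.845, "y": -0.915, "z": -0.12}, {"x": -0.845, "y": -0.915, "z": -0.12}, {"x": -0.845, "y": -0.915, "z": -0.12}, {"x": -0.845, "y": -0.915, "z": -0.12}, {"x": -0.845, "y": -0.915, "z": -0.12}, {"x": -0.845, "y": -0.915, "z": -0.12}, {"x": -0.845, "y": -0.915, "z": -0.12}, {"x": -0.845, "y": -0.915, "z": -0.12}], "hand": 1, "grip_force": 40}}

```text
invalid input at $.plan[0]: expected keys x, y, z, wx, wy, wz
```

Request:
{"op": "jog_arm", "data": {"plan": [{"x": -0.845, "y": -0.915, "z": -0.12}, {"x": -0.845, "y": -0.915, "z": -0.12}, {"x": -0.845, "y": -0.915, "z": -0.12}, {"x": -0.845, "y": -0.915, "z": -0.12}, {"x": -0.845, "y": -0.915, "z": -0.12}, {"x": -0.845, "y": -0.915, "z": -0.12}, {"x": -0.845, "y": -0.915, "z": -0.12}, {"x": -0.845, "y": -0.915, "z": -0.12}]}}

```text
invalid input at $.plan[0]: expected keys x, y, z, wx, wy, wz
```

Request:
{"op": "jog_arm", "data": {"plan": [{"x": -0.845, "y": -0.915, "z": -0.12, "wz": -0.056}, {"x": -0.845, "y": -0.915, "z": -0.12, "wz": -0.056}, {"x": -0.845, "y": -0.915, "z": -0.12, "wz": -0.056}, {"x": -0.845, "y": -0.915, "z": -0.12, "wz": -0.056}, {"x": -0.845, "y": -0.915, "z": -0.12, "wz": -0.056}, {"x": -0.845, "y": -0.915, "z": -0.12, "wz": -0.056}, {"x": -0.845, "y": -0.915, "z": -0.12, "wz": -0.056}, {"x": -0.845, "y": -0.915, "z": -0.12, "wz": -0.056}, {"x": -0.845, "y": -0.915, "z": -0.12, "wz": -0.056}, {"x": -0.845, "y": -0.915, "z": -0.12, "wz": -0.056}]}}

```text
invalid input at $.plan[0]: expected keys x, y, z, wx, wy, wz
```

```bash
cat > c.py <<'E'
from h import *
np.set_printoptions(precision=4,suppress=True)
o=monitor.get_obs();print(o['t'],o['eef_pos'],o['tool_rot'],o['gripper_width'],o['joint_vel'])
snap('wrist','w1'); E=np.array(cams.get_calibration('wrist')['extrinsics']);print(-E[:3,:3].T@E[:3,3],E[2,:3])
for n,z in dict(tumbler_mid=.058,canister_mid=.058,mill_mid=.058,pin_mid=.035,tray=0).items():
    for r in finder.place_of('wrist',n)[:1]: print(n,np.round(r['confidence'],2),np.round(r['location']),ray('wrist',r['location'],z))
E
python3 c.py
```

```text
1.1 [0.1629 0.6551 0.2313] [-0.      0.1216  0.9926  0.    ] 1.00034815039653 [ 0.0019  0.0004  0.001   0.0015  0.001  -0.0004 -0.0011]
[0.0978 0.6704 0.3744] [ 0.2598 -0.0644 -0.9635]
```

View pics/w1.png

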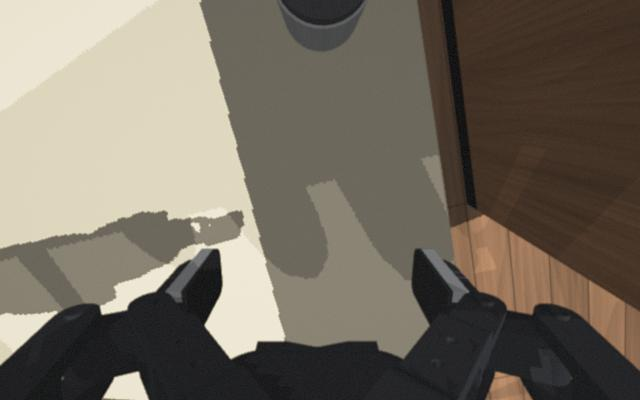

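The call needs all six keys in every row. The wrist camera looks down between the fingers.

Request:
{"op": "jog_arm", "data": {"plan": [{"x": -0.97, "y": -0.88, "z": -0.12, "wx": 0, "wy": 0, "wz": 0}, {"x": -0.97, "y": -0.88, "z": -0.12, "wx": 0, "wy": 0, "wz": 0}, {"x": -0.97, "y": -0.88, "z": -0.12, "wx": 0, "wy": 0, "wz": 0}, {"x": -0.97, "y": -0.88, "z": -0.12, "wx": 0, "wy": 0, "wz": 0}, {"x": -0.97, "y": -0.88, "z": -0.12, "wx": 0, "wy": 0, "wz": 0}, {"x": -0.97, "y": -0.88, "z": -0.12, "wx": 0, "wy": 0, "wz": 0}, {"x": -0.97, "y": -0.88, "z": -0.12, "wx": 0, "wy": 0, "wz": 0}, {"x": -0.97, "y": -0.88, "z": -0.12, "wx": 0, "wy": 0, "wz": 0}], "hand": 1, "grip_force": 40}}

```text
t: 2.07
eef_pos: [0.3123, 0.4336, 0.2561]
tool_rot: [0.001, 0.125, 0.992, 0.0]
contact_force: [-0.2, 0.8, -0.2]
gripper_width: 1.002
```

Request:
{"op": "jog_arm", "data": {"plan": [{"x": -0.97, "y": -0.88, "z": -0.12, "wx": 0, "wy": 0, "wz": 0}, {"x": -0.97, "y": -0.88, "z": -0.12, "wx": 0, "wy": 0, "wz": 0}, {"x": -0.97, "y": -0.88, "z": -0.12, "wx": 0, "wy": 0, "wz": 0}, {"x": -0.97, "y": -0.88, "z": -0.12, "wx": 0, "wy": 0, "wz": 0}, {"x": -0.97, "y": -0.88, "z": -0.12, "wx": 0, "wy": 0, "wz": 0}, {"x": -0.97, "y": -0.88, "z": -0.12, "wx": 0, "wy": 0, "wz": 0}, {"x": -0.97, "y": -0.88, "z": -0.12, "wx": 0, "wy": 0, "wz": 0}, {"x": -0.97, "y": -0.88, "z": -0.12, "wx": 0, "wy": 0, "wz": 0}]}}

```text
t: 2.73
eef_pos: [0.4591, 0.2115, 0.2812]
tool_rot: [0.002, 0.129, 0.992, 0.0]
contact_force: [0.1, 1.1, 0.2]
gripper_width: 1.002
```

Request:
{"op": "jog_arm", "data": {"plan": [{"x": -0.97, "y": -0.88, "z": -0.12, "wx": 0, "wy": 0, "wz": -0.056}, {"x": -0.97, "y": -0.88, "z": -0.12, "wx": 0, "wy": 0, "wz": -0.056}, {"x": -0.97, "y": -0.88, "z": -0.12, "wx": 0, "wy": 0, "wz": -0.056}, {"x": -0.97, "y": -0.88, "z": -0.12, "wx": 0, "wy": 0, "wz": -0.056}, {"x": -0.97, "y": -0.88, "z": -0.12, "wx": 0, "wy": 0, "wz": -0.056}, {"x": -0.97, "y": -0.88, "z": -0.12, "wx": 0, "wy": 0, "wz": -0.056}, {"x": -0.97, "y": -0.88, "z": -0.12, "wx": 0, "wy": 0, "wz": -0.056}, {"x": -0.97, "y": -0.88, "z": -0.12, "wx": 0, "wy": 0, "wz": -0.056}, {"x": -0.97, "y": -0.88, "z": -0.12, "wx": 0, "wy": 0, "wz": -0.056}, {"x": -0.97, "y": -0.88, "z": -0.12, "wx": 0, "wy": 0, "wz": -0.056}]}}

```text
t: 3.57
eef_pos: [0.6015, -0.0053, 0.3051]
tool_rot: [0.001, 0.04, 0.999, 0.0]
contact_force: [-0.0, 0.2, -0.3]
gripper_width: 0.999
```

```bash
python3 c.py
```

```text
3.5667 [ 0.6015 -0.0053  0.3051] [0.0013 0.0395 0.9992 0.0004] 0.9985738906036239 [-0.0104 -0.0102 -0.0051  0.0121  0.0031 -0.0002  0.0041]
[ 0.534  -0.0008  0.4481] [ 0.2695 -0.0201 -0.9628]
tumbler_mid 0.88 [234. 136.] [ 0.557 -0.102  0.058]
mill_mid 0.64 [402. 131.] [0.5675 0.0983 0.058 ]
pin_mid 0.85 [318. 170.] [ 0.6115 -0.0067  0.035 ]
```

View pics/w1.png

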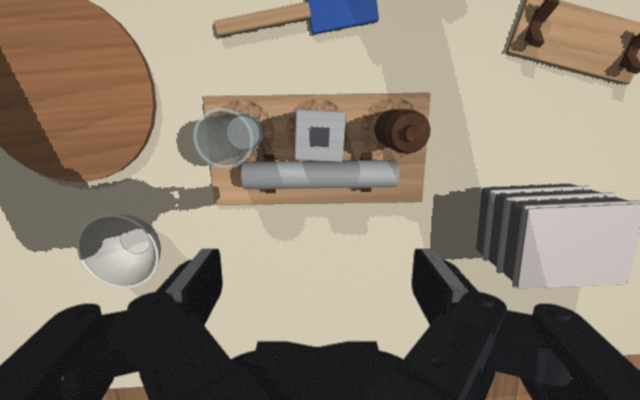

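The wrist view shows tumbler rim centre near (228,137), canister lid corners near (298,109), (347,110), (344,162), (294,161), mill knob near (408,131), and pin from (242,176) to (398,174).

```bash
cat > d.py <<'E'
from h import *
np.set_printoptions(precision=4,suppress=True)
w=lambda p,z:ray('wrist',p,z)[:2]
print('tum',w((228,137),.108),'knob',w((408,131),.106))
C=np.array([w(p,.108) for p in [(298,109),(347,110),(344,162),(294,161)]]);d=C[1]+C[2]-C[0]-C[3]
print('can',C.mean(0),np.linalg.norm(d)/2,np.degrees(np.arctan2(d[0],d[1])))
T=np.array([w(p,.008) for p in [(203,97),(430,93),(422,201),(210,205)]]);d=T[1]+T[2]-T[0]-T[3]
c=T.mean(0);y=d/np.linalg.norm(d);x=np.array([y[1],-y[0]]);print('tray',c,np.linalg.norm(d)/2,np.degrees(np.arctan2(d[0],d[1])))
for s in (-.1,0,.1): print(c-.028*x+s*y)
P=np.array([w((242,176),.035),w((398,174),.035)]);print('pin',P,P.mean(0),c+.027*x)
o=monitor.get_obs();print(o['eef_pos'],q2R(o['tool_rot']).as_matrix())
E
python3 d.py
```

```text
tum [ 0.555  -0.0976] knob [0.5641 0.0917]
can [ 0.5618 -0.0003] 0.052051157339516055 5.7443016122913795
tray [ 0.5903 -0.0076] 0.30189751767561046 3.5609104492632957
[ 0.5561 -0.1057]
[ 0.5624 -0.0059]
[0.5686 0.0939]
pin [[ 0.6112 -0.1074]
 [ 0.625   0.098 ]] [ 0.6181 -0.0047] [ 0.6173 -0.0093]
[ 0.6014 -0.007   0.3059] [[-0.9968  0.0804  0.0038]
 [ 0.0804  0.9968  0.    ]
 [-0.0038  0.0003 -1.    ]]
```

Request:
{"op": "jog_arm", "data": {"plan": [{"x": 0.188, "y": -0.487, "z": 0.3, "wx": 0, "wy": 0, "wz": 0}, {"x": 0.188, "y": -0.487, "z": 0.6, "wx": 0, "wy": 0, "wz": 0}, {"x": 0.188, "y": -0.487, "z": 0.6, "wx": 0, "wy": 0, "wz": 0}, {"x": 0.188, "y": -0.487, "z": 0.6, "wx": 0, "wy": 0, "wz": 0}, {"x": 0.188, "y": -0.487, "z": 0.6, "wx": 0, "wy": 0, "wz": 0}, {"x": 0.188, "y": -0.487, "z": 0.6, "wx": 0, "wy": 0, "wz": 0}, {"x": 0.188, "y": -0.487, "z": 0.6, "wx": 0, "wy": 0, "wz": 0}, {"x": 0.188, "y": -0.487, "z": 0.6, "wx": 0, "wy": 0, "wz": 0}]}}

```text
t: 4.53
eef_pos: [0.5583, -0.0998, 0.1871]
tool_rot: [0.003, 0.039, 0.999, 0.0]
contact_force: [0.2, 0.1, -0.1]
gripper_width: 0.999
```

```bash
cat > e.py <<'E'
from h import *
import sys
np.set_printoptions(precision=4,suppress=True)
# args: x y z yawdeg [cam] -> shift/turn numbers
a=list(map(float,sys.argv[1:5]));o=monitor.get_obs()
Rw=R.from_euler('z',a[3],degrees=True)*R.from_quat([0,1,0,0])
T=q2R(o['tool_rot']).as_matrix();print(o['t'],o['eef_pos'],'ty',T[:2,1],'tz',T[:,2],'grip',o['gripper_width']);print(*rel(a[:3],Rw))
if len(sys.argv)>5: snap('wrist',sys.argv[5])
E
python3 e.py .556 -.100 .05 -4.6 w2
```

```text
4.5333 [ 0.5583 -0.0998  0.1871] ty [0.0784 0.9969] tz [ 0.0068  0.0004 -1.    ] grip 0.9991586053698894
[ 0.0159 -0.0023  0.6856] [0.0003 0.0021 0.0006]
```

View pics/w2.png

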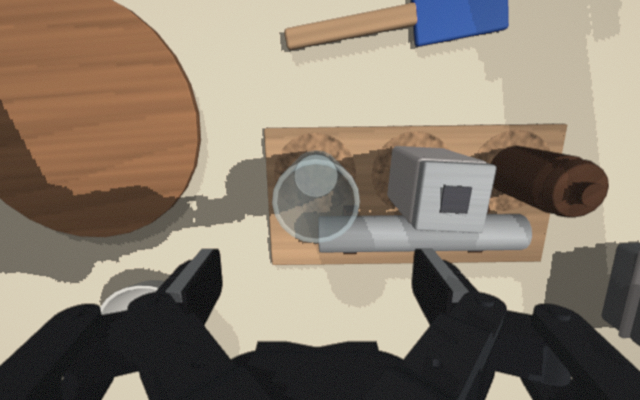

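The wrist view shows the rim centre at (316,200), in line with the finger midpoint column (317), so I'll descend and grip.

Request:
{"op": "jog_arm", "data": {"plan": [{"x": 0.016, "y": -0.002, "z": 0.15, "wx": 0, "wy": 0.002, "wz": 0}, {"x": 0.016, "y": -0.002, "z": 0.3, "wx": 0, "wy": 0.002, "wz": 0}, {"x": 0.016, "y": -0.002, "z": 0.45, "wx": 0, "wy": 0.002, "wz": 0}, {"x": 0.016, "y": -0.002, "z": 0.58, "wx": 0, "wy": 0.002, "wz": 0}, {"x": 0.016, "y": -0.002, "z": 0.685, "wx": 0, "wy": 0.002, "wz": 0}, {"x": 0.016, "y": -0.002, "z": 0.685, "wx": 0, "wy": 0.002, "wz": 0}, {"x": 0.016, "y": -0.002, "z": 0.685, "wx": 0, "wy": 0.002, "wz": 0}, {"x": 0.016, "y": -0.002, "z": 0.685, "wx": 0, "wy": 0.002, "wz": 0}]}}

```text
t: 5.25
eef_pos: [0.5575, -0.0997, 0.0518]
tool_rot: [0.002, 0.039, 0.999, 0.0]
contact_force: [0.4, 0.4, 1.1]
gripper_width: 1.001
```

Request:
{"op": "jog_arm", "data": {"plan": [{"x": 0, "y": 0, "z": 0, "wx": 0, "wy": 0, "wz": 0}, {"x": 0, "y": 0, "z": 0, "wx": 0, "wy": 0, "wz": 0}, {"x": 0, "y": 0, "z": 0, "wx": 0, "wy": 0, "wz": 0}, {"x": 0, "y": 0, "z": 0, "wx": 0, "wy": 0, "wz": 0}, {"x": 0, "y": 0, "z": 0, "wx": 0, "wy": 0, "wz": 0}, {"x": 0, "y": 0, "z": 0, "wx": 0, "wy": 0, "wz": 0}, {"x": 0, "y": 0, "z": 0, "wx": 0, "wy": 0, "wz": 0}, {"x": 0, "y": 0, "z": 0, "wx": 0, "wy": 0, "wz": 0}], "hand": -1, "grip_force": 40}}

```text
t: 5.92
eef_pos: [0.5595, -0.1001, 0.0543]
tool_rot: [0.004, 0.039, 0.999, 0.001]
contact_force: [-2.6, -0.1, 11.6]
gripper_width: 0.726
```

Request:
{"op": "jog_arm", "data": {"plan": [{"x": 0, "y": 0, "z": -0.15, "wx": 0, "wy": 0.002, "wz": 0}, {"x": 0, "y": 0, "z": -0.3, "wx": 0, "wy": 0.002, "wz": 0}, {"x": 0, "y": 0, "z": -0.45, "wx": 0, "wy": 0.002, "wz": 0}, {"x": 0.06, "y": -0.12, "z": -0.6, "wx": 0, "wy": 0.002, "wz": 0}, {"x": 0.1, "y": -0.28, "z": -0.65, "wx": 0, "wy": 0.002, "wz": 0}, {"x": 0.134, "y": -0.44, "z": -0.65, "wx": 0, "wy": 0.002, "wz": 0}, {"x": 0.134, "y": -0.6, "z": -0.65, "wx": 0, "wy": 0.002, "wz": 0}, {"x": 0.134, "y": -0.74, "z": -0.65, "wx": 0, "wy": 0.002, "wz": 0}, {"x": 0.134, "y": -0.74, "z": -0.65, "wx": 0, "wy": 0.002, "wz": 0}]}}

```text
t: 6.67
eef_pos: [0.5183, -0.253, 0.1855]
tool_rot: [0.002, 0.043, 0.999, -0.001]
contact_force: [0.5, -1.2, -1.9]
gripper_width: 0.725
```

Request:
{"op": "jog_arm", "data": {"plan": [{"x": 0.06, "y": -0.15, "z": 0, "wx": 0, "wy": 0, "wz": 0}, {"x": 0.1, "y": -0.3, "z": 0, "wx": 0, "wy": 0, "wz": 0}, {"x": 0.134, "y": -0.45, "z": 0, "wx": 0, "wy": 0, "wz": 0}, {"x": 0.134, "y": -0.6, "z": 0, "wx": 0, "wy": 0, "wz": 0}, {"x": 0.134, "y": -0.735, "z": 0, "wx": 0, "wy": 0, "wz": 0}, {"x": 0.134, "y": -0.735, "z": 0, "wx": 0, "wy": 0, "wz": 0}, {"x": 0.134, "y": -0.735, "z": 0, "wx": 0, "wy": 0, "wz": 0}, {"x": 0.134, "y": -0.735, "z": 0, "wx": 0, "wy": 0, "wz": 0}]}}

```text
t: 7.33
eef_pos: [0.4791, -0.3963, 0.1859]
tool_rot: [0.002, 0.043, 0.999, -0.001]
contact_force: [0.2, 0.0, -2.1]
gripper_width: 0.722
```

```bash
python3 e.py .483 -.390 .059 -4.6 w3
```

```text
7.3333 [ 0.4791 -0.3963  0.1859] ty [0.0861 0.9963] tz [ 0.0036 -0.0022 -1.    ] grip 0.7222243787925093
[-0.0141  0.034   0.6346] [-0.0006  0.0012 -0.0019]
```

View pics/w3.png

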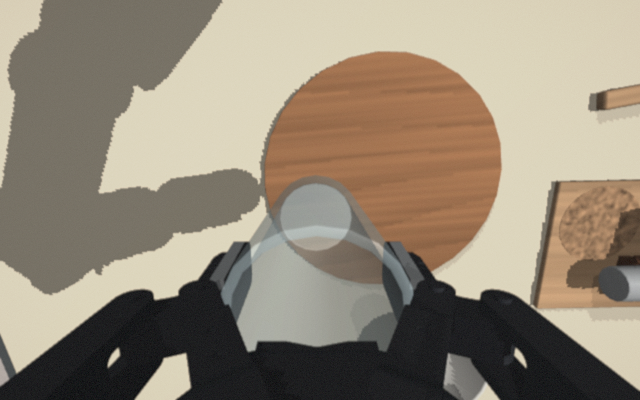

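The tumbler hangs upright, and the board circle spans columns 262–501 and rows 52–285.

```bash
python3 - <<'E'
from h import *
for p in [(262,165),(501,165),(381,52),(381,285)]: print(ray('wrist',p,.012).round(4))
E
```

```text
[ 0.4614 -0.4502  0.012 ]
[ 0.4816 -0.2119  0.012 ]
[ 0.3673 -0.3283  0.012 ]
[ 0.6067 -0.3355  0.012 ]
```

Request:
{"op": "jog_arm", "data": {"plan": [{"x": -0.03, "y": 0.02, "z": 0.12, "wx": 0, "wy": 0, "wz": 0}, {"x": -0.03, "y": 0.02, "z": 0.26, "wx": 0, "wy": 0, "wz": 0}, {"x": -0.03, "y": 0.02, "z": 0.4, "wx": 0, "wy": 0, "wz": 0}, {"x": -0.03, "y": 0.02, "z": 0.5, "wx": 0, "wy": 0, "wz": 0}, {"x": -0.03, "y": 0.02, "z": 0.58, "wx": 0, "wy": 0, "wz": 0}, {"x": -0.03, "y": 0.02, "z": 0.61, "wx": 0, "wy": 0, "wz": 0}, {"x": -0.03, "y": 0.02, "z": 0.63, "wx": 0, "wy": 0, "wz": 0}, {"x": -0.03, "y": 0.02, "z": 0.64, "wx": 0, "wy": 0, "wz": 0}, {"x": -0.03, "y": 0.02, "z": 0.64, "wx": 0, "wy": 0, "wz": 0}, {"x": -0.03, "y": 0.02, "z": 0.64, "wx": 0, "wy": 0, "wz": 0}]}}

```text
t: 8.22
eef_pos: [0.4872, -0.3926, 0.0591]
tool_rot: [0.003, 0.042, 0.999, -0.001]
contact_force: [0.5, 0.3, -1.4]
gripper_width: 0.721
```

Request:
{"op": "jog_arm", "data": {"plan": [{"x": 0, "y": 0, "z": 0.01, "wx": 0, "wy": 0, "wz": 0}, {"x": 0, "y": 0, "z": 0.015, "wx": 0, "wy": 0, "wz": 0}, {"x": 0, "y": 0, "z": 0.015, "wx": 0, "wy": 0, "wz": 0}]}}

```text
t: 8.47
eef_pos: [0.488, -0.3933, 0.0586]
tool_rot: [0.004, 0.042, 0.999, -0.002]
contact_force: [-3.1, 3.7, 13.1]
gripper_width: 0.723
```

Request:
{"op": "jog_arm", "data": {"plan": [{"x": 0, "y": 0, "z": 0, "wx": 0, "wy": 0, "wz": 0}, {"x": 0, "y": 0, "z": 0, "wx": 0, "wy": 0, "wz": 0}, {"x": 0, "y": 0, "z": 0, "wx": 0, "wy": 0, "wz": 0}, {"x": 0, "y": 0, "z": 0, "wx": 0, "wy": 0, "wz": 0}, {"x": 0, "y": 0, "z": 0, "wx": 0, "wy": 0, "wz": 0}, {"x": 0, "y": 0, "z": -0.1, "wx": 0, "wy": 0, "wz": 0}, {"x": 0, "y": 0, "z": -0.25, "wx": 0, "wy": 0, "wz": 0}, {"x": 0, "y": 0, "z": -0.4, "wx": 0, "wy": 0, "wz": 0}, {"x": 0, "y": 0, "z": -0.6, "wx": 0, "wy": 0, "wz": 0}, {"x": 0, "y": 0, "z": -0.65, "wx": 0, "wy": 0, "wz": 0}, {"x": 0, "y": 0, "z": -0.65, "wx": 0, "wy": 0, "wz": 0}], "hand": 1}}

```text
t: 9.38
eef_pos: [0.4887, -0.3946, 0.1925]
tool_rot: [0.007, 0.042, 0.999, -0.003]
contact_force: [0.1, -0.1, -0.2]
gripper_width: 1.0
```

```bash
python3 e.py .562 -.003 .187 -4.6
```

```text
9.3833 [ 0.4887 -0.3946  0.1925] ty [0.0849 0.9964] tz [ 0.014  -0.0072 -0.9999] grip 0.9996666465003291
[-0.1988  1.9821  0.0184] [-0.0019  0.0046 -0.0015]
```

Request:
{"op": "jog_arm", "data": {"plan": [{"x": -0.1, "y": 0.991, "z": 0, "wx": -0.002, "wy": 0.0046, "wz": -0.0015}, {"x": -0.1, "y": 0.991, "z": 0, "wx": -0.002, "wy": 0.0046, "wz": -0.0015}, {"x": -0.1, "y": 0.991, "z": 0, "wx": -0.002, "wy": 0.0046, "wz": -0.0015}, {"x": -0.1, "y": 0.991, "z": 0, "wx": -0.002, "wy": 0.0046, "wz": -0.0015}, {"x": -0.1, "y": 0.991, "z": 0, "wx": -0.002, "wy": 0.0046, "wz": -0.0015}, {"x": -0.1, "y": 0.991, "z": 0, "wx": -0.002, "wy": 0.0046, "wz": -0.0015}]}}

```text
t: 9.88
eef_pos: [0.5271, -0.19, 0.1899]
tool_rot: [-0.001, 0.035, 0.999, 0.002]
contact_force: [0.7, 1.1, -0.8]
gripper_width: 1.001
```

Request:
{"op": "jog_arm", "data": {"plan": [{"x": -0.1, "y": 0.991, "z": 0, "wx": 0, "wy": 0, "wz": 0}, {"x": -0.1, "y": 0.991, "z": 0, "wx": 0, "wy": 0, "wz": 0}, {"x": -0.1, "y": 0.991, "z": 0, "wx": 0, "wy": 0, "wz": 0}, {"x": -0.1, "y": 0.991, "z": 0, "wx": 0, "wy": 0, "wz": 0}, {"x": -0.1, "y": 0.991, "z": 0, "wx": 0, "wy": 0, "wz": 0}, {"x": -0.1, "y": 0.991, "z": 0, "wx": 0, "wy": 0, "wz": 0}, {"x": -0.1, "y": 0.991, "z": 0, "wx": 0, "wy": 0, "wz": 0}, {"x": -0.1, "y": 0.991, "z": 0, "wx": 0, "wy": 0, "wz": 0}]}}

```text
t: 10.55
eef_pos: [0.5602, 0.0058, 0.1899]
tool_rot: [-0.002, 0.035, 0.999, 0.002]
contact_force: [-0.2, -0.2, -1.2]
gripper_width: 1.004
```

```bash
python3 e.py .562 -.003 .05 -4.6 w4; python3 - <<'E'
from h import *
a=cv2.imread('pics/w4.png');cv2.imwrite('pics/w4c.png',a[80:340,160:560])
E
```

```text
10.55 [0.5602 0.0058 0.1899] ty [0.0691 0.9976] tz [-0.0032  0.0038 -1.    ] grip 1.0035103823644034
[-0.0143 -0.0456  0.6993] [ 0.0011 -0.0011  0.0035]
```

View pics/w4c.png

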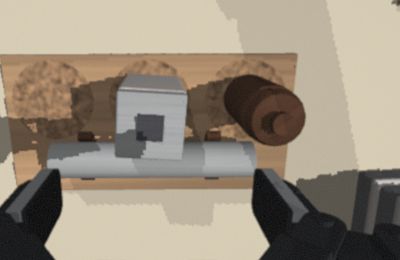

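The lid corners are near (277,170), (347,174), (342,239) and (275,236).

```bash
python3 - <<'E'
from h import *
C=np.array([ray('wrist',p,.108)[:2] for p in [(277,170),(347,174),(342,239),(275,236)]]);d=C[1]+C[2]-C[0]-C[3];e=C[2]+C[3]-C[0]-C[1]
print(C.mean(0),np.linalg.norm(d)/2,np.linalg.norm(e)/2,np.degrees(np.arctan2(d[0],d[1])),np.degrees(np.arctan2(-e[1],e[0])))
print('knob',ray('wrist',(441,201),.108),'mill mid',[ray('wrist',r['location'],.058) for r in finder.place_of('wrist','mill_mid')[:1]],'can',[ray('wrist',r['location'],.058) for r in finder.place_of('wrist','canister_mid')[:1]])
E
```

```text
[ 5.60408005e-01 -5.58669738e-04] 0.05049902687054887 0.050385582208022237 7.166201208325382 7.318368607469809
knob [0.56375696 0.09554889 0.108     ] mill mid [array([0.56629378, 0.09596876, 0.058     ])] can []
```

Request:
{"op": "jog_arm", "data": {"plan": [{"x": -0.006, "y": -0.034, "z": 0.15, "wx": 0.001, "wy": -0.001, "wz": 0.014}, {"x": -0.006, "y": -0.034, "z": 0.3, "wx": 0.001, "wy": -0.001, "wz": 0.014}, {"x": -0.006, "y": -0.034, "z": 0.45, "wx": 0.001, "wy": -0.001, "wz": 0.014}, {"x": -0.006, "y": -0.034, "z": 0.6, "wx": 0.001, "wy": -0.001, "wz": 0.014}, {"x": -0.006, "y": -0.034, "z": 0.7, "wx": 0.001, "wy": -0.001, "wz": 0.014}, {"x": -0.006, "y": -0.034, "z": 0.7, "wx": 0.001, "wy": -0.001, "wz": 0.014}, {"x": -0.006, "y": -0.034, "z": 0.7, "wx": 0.001, "wy": -0.001, "wz": 0.014}, {"x": -0.006, "y": -0.034, "z": 0.7, "wx": 0.001, "wy": -0.001, "wz": 0.014}]}}

```text
t: 11.37
eef_pos: [0.5617, -0.003, 0.0517]
tool_rot: [0.001, 0.059, 0.998, 0.0]
contact_force: [-0.1, 0.1, 0.3]
gripper_width: 0.999
```

Request:
{"op": "jog_arm", "data": {"plan": [{"x": 0, "y": 0, "z": 0, "wx": 0, "wy": 0, "wz": 0}, {"x": 0, "y": 0, "z": 0, "wx": 0, "wy": 0, "wz": 0}, {"x": 0, "y": 0, "z": 0, "wx": 0, "wy": 0, "wz": 0}, {"x": 0, "y": 0, "z": 0, "wx": 0, "wy": 0, "wz": 0}, {"x": 0, "y": 0, "z": 0, "wx": 0, "wy": 0, "wz": 0}, {"x": 0, "y": 0, "z": 0, "wx": 0, "wy": 0, "wz": 0}, {"x": 0, "y": 0, "z": 0, "wx": 0, "wy": 0, "wz": 0}, {"x": 0, "y": 0, "z": 0, "wx": 0, "wy": 0, "wz": 0}, {"x": 0, "y": 0, "z": 0, "wx": 0, "wy": 0, "wz": 0}], "hand": -1, "grip_force": 40}}

```text
t: 12.12
eef_pos: [0.563, -0.0026, 0.0534]
tool_rot: [0.003, 0.059, 0.998, 0.001]
contact_force: [-0.5, 1.4, 7.4]
gripper_width: 0.63
```

```bash
python3 e.py .540 -.300 .185 -4.6
```

```text
12.1167 [ 0.563  -0.0026  0.0534] ty [0.1175 0.9931] tz [ 0.0053  0.0012 -1.    ] grip 0.6295741854987144
[-0.0638 -1.4889 -0.6606] [ 0.0006  0.0016 -0.0119]
```

Request:
{"op": "jog_arm", "data": {"plan": [{"x": 0, "y": 0, "z": -0.15, "wx": 0, "wy": 0.001, "wz": 0}, {"x": 0, "y": 0, "z": -0.3, "wx": 0, "wy": 0.001, "wz": 0}, {"x": 0, "y": 0, "z": -0.45, "wx": 0, "wy": 0.001, "wz": 0}, {"x": 0, "y": -0.1, "z": -0.6, "wx": 0, "wy": 0.001, "wz": 0}, {"x": -0.01, "y": -0.25, "z": -0.66, "wx": 0, "wy": 0.001, "wz": 0}, {"x": -0.02, "y": -0.4, "z": -0.66, "wx": 0, "wy": 0.001, "wz": 0}, {"x": -0.03, "y": -0.55, "z": -0.66, "wx": 0, "wy": 0.001, "wz": 0}, {"x": -0.03, "y": -0.7, "z": -0.66, "wx": 0, "wy": 0.001, "wz": 0}, {"x": -0.03, "y": -0.8, "z": -0.66, "wx": 0, "wy": 0.001, "wz": 0}]}}

```text
t: 12.87
eef_pos: [0.5485, -0.1658, 0.1858]
tool_rot: [0.001, 0.06, 0.998, 0.0]
contact_force: [-0.5, -1.0, -1.4]
gripper_width: 0.626
```

Request:
{"op": "jog_arm", "data": {"plan": [{"x": -0.03, "y": -0.2, "z": 0, "wx": 0, "wy": 0, "wz": 0}, {"x": -0.03, "y": -0.35, "z": 0, "wx": 0, "wy": 0, "wz": 0}, {"x": -0.03, "y": -0.5, "z": 0, "wx": 0, "wy": 0, "wz": 0}, {"x": -0.03, "y": -0.65, "z": 0, "wx": 0, "wy": 0, "wz": 0}, {"x": -0.03, "y": -0.68, "z": 0, "wx": 0, "wy": 0, "wz": 0}, {"x": -0.03, "y": -0.68, "z": 0, "wx": 0, "wy": 0, "wz": 0}, {"x": -0.03, "y": -0.68, "z": 0, "wx": 0, "wy": 0, "wz": 0}, {"x": -0.03, "y": -0.68, "z": 0, "wx": 0, "wy": 0, "wz": 0}]}}

```text
t: 13.53
eef_pos: [0.5386, -0.2994, 0.1855]
tool_rot: [0.001, 0.059, 0.998, 0.001]
contact_force: [-0.3, 0.9, -2.1]
gripper_width: 0.631
```

```bash
python3 e.py .540 -.300 .0575 -6.7
```

```text
13.5333 [ 0.5386 -0.2994  0.1855] ty [0.1178 0.993 ] tz [ 0.0027  0.0019 -1.    ] grip 0.630866588156168
[-0.0056 -0.0036  0.6402] [ 0.0007  0.0008 -0.0004]
```

Request:
{"op": "jog_arm", "data": {"plan": [{"x": -0.006, "y": -0.004, "z": 0.13, "wx": 0, "wy": 0, "wz": 0}, {"x": -0.006, "y": -0.004, "z": 0.27, "wx": 0, "wy": 0, "wz": 0}, {"x": -0.006, "y": -0.004, "z": 0.41, "wx": 0, "wy": 0, "wz": 0}, {"x": -0.006, "y": -0.004, "z": 0.52, "wx": 0, "wy": 0, "wz": 0}, {"x": -0.006, "y": -0.004, "z": 0.59, "wx": 0, "wy": 0, "wz": 0}, {"x": -0.006, "y": -0.004, "z": 0.62, "wx": 0, "wy": 0, "wz": 0}, {"x": -0.006, "y": -0.004, "z": 0.64, "wx": 0, "wy": 0, "wz": 0}, {"x": -0.006, "y": -0.004, "z": 0.65, "wx": 0, "wy": 0, "wz": 0}, {"x": -0.006, "y": -0.004, "z": 0.65, "wx": 0, "wy": 0, "wz": 0}, {"x": -0.006, "y": -0.004, "z": 0.65, "wx": 0, "wy": 0, "wz": 0}]}}

```text
t: 14.37
eef_pos: [0.5411, -0.2997, 0.0575]
tool_rot: [0.002, 0.059, 0.998, 0.001]
contact_force: [-2.6, 2.9, 6.3]
gripper_width: 0.632
```

Request:
{"op": "jog_arm", "data": {"plan": [{"x": 0, "y": 0, "z": 0, "wx": 0, "wy": 0, "wz": 0}, {"x": 0, "y": 0, "z": 0, "wx": 0, "wy": 0, "wz": 0}, {"x": 0, "y": 0, "z": 0, "wx": 0, "wy": 0, "wz": 0}, {"x": 0, "y": 0, "z": 0, "wx": 0, "wy": 0, "wz": 0}, {"x": 0, "y": 0, "z": 0, "wx": 0, "wy": 0, "wz": 0}, {"x": 0, "y": 0, "z": -0.1, "wx": 0, "wy": 0, "wz": 0}, {"x": 0, "y": 0, "z": -0.25, "wx": 0, "wy": 0, "wz": 0}, {"x": 0, "y": 0, "z": -0.4, "wx": 0, "wy": 0, "wz": 0}, {"x": 0, "y": 0, "z": -0.6, "wx": 0, "wy": 0, "wz": 0}, {"x": 0, "y": 0, "z": -0.65, "wx": 0, "wy": 0, "wz": 0}, {"x": 0, "y": 0, "z": -0.65, "wx": 0, "wy": 0, "wz": 0}], "hand": 1}}

```text
t: 15.28
eef_pos: [0.5425, -0.3015, 0.1915]
tool_rot: [0.006, 0.059, 0.998, 0.0]
contact_force: [1.1, -0.1, -0.3]
gripper_width: 1.001
```

Request:
{"op": "jog_arm", "data": {"plan": [{"x": 0.04, "y": 0.98, "z": 0, "wx": 0, "wy": 0.002, "wz": -0.012}, {"x": 0.04, "y": 0.98, "z": 0, "wx": 0, "wy": 0.002, "wz": -0.012}, {"x": 0.04, "y": 0.98, "z": 0, "wx": 0, "wy": 0.002, "wz": -0.012}, {"x": 0.04, "y": 0.98, "z": 0, "wx": 0, "wy": 0.002, "wz": -0.012}, {"x": 0.04, "y": 0.98, "z": 0, "wx": 0, "wy": 0.002, "wz": -0.012}, {"x": 0.04, "y": 0.98, "z": 0, "wx": 0, "wy": 0.002, "wz": -0.012}]}}

```text
t: 15.78
eef_pos: [0.5581, -0.0974, 0.19]
tool_rot: [0.002, 0.035, 0.999, 0.002]
contact_force: [0.0, 0.1, -0.5]
gripper_width: 1.005
```

Request:
{"op": "jog_arm", "data": {"plan": [{"x": 0.03, "y": 0.95, "z": 0, "wx": 0, "wy": 0, "wz": 0}, {"x": 0.03, "y": 0.95, "z": 0, "wx": 0, "wy": 0, "wz": 0}, {"x": 0.03, "y": 0.95, "z": 0, "wx": 0, "wy": 0, "wz": 0}, {"x": 0.03, "y": 0.95, "z": 0, "wx": 0, "wy": 0, "wz": 0}, {"x": 0.03, "y": 0.95, "z": 0, "wx": 0, "wy": 0, "wz": 0}, {"x": 0.03, "y": 0.95, "z": 0, "wx": 0, "wy": 0, "wz": 0}, {"x": 0.03, "y": 0.95, "z": 0, "wx": 0, "wy": 0, "wz": 0}, {"x": 0.03, "y": 0.95, "z": 0, "wx": 0, "wy": 0, "wz": 0}]}}

```text
t: 16.45
eef_pos: [0.565, 0.0916, 0.19]
tool_rot: [0.001, 0.035, 0.999, 0.001]
contact_force: [-0.6, -0.9, -0.4]
gripper_width: 1.0
```

```bash
python3 e.py .565 .0955 .045 -4.6 w5;  python3 - <<'E'
from h import *
for n in ('mill_mid','pin_mid'): print(n,[(r['location'],ray('wrist',r['location'],.058 if n[0]=='m' else .035)) for r in finder.place_of('wrist',n)[:1]])
a=cv2.imread('pics/w5.png');cv2.imwrite('pics/w5c.png',a[80:340,130:530])
E
```

```text
16.45 [0.565  0.0916 0.19  ] ty [0.07   0.9975] tz [ 0.0021  0.0029 -1.    ] grip 1.0003109750329027
[0.0025 0.0174 0.7248] [0.001  0.0006 0.0033]
mill_mid []
pin_mid [([227.6, 239.1], array([ 0.6170928 , -0.00340623,  0.035     ]))]
```

View pics/w5c.png

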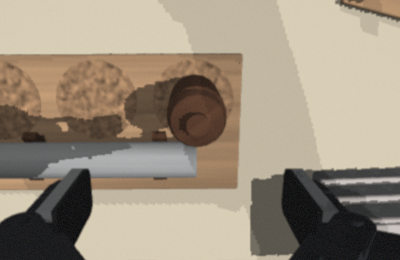

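The knob is at about (330,202).

```bash
python3 - <<'E'
from h import *
print(ray('wrist',(330,202),.106),ray('wrist',(328,197),.095), proj('wrist',(.565,.0916,.1)))
E
```

```text
[0.56495266 0.09989937 0.106     ] [0.56404861 0.0988862  0.095     ] [np.float64(318.7753043350974), np.float64(200.62173259344368)]
```

Request:
{"op": "jog_arm", "data": {"plan": [{"x": 0.003, "y": 0.03, "z": 0.15, "wx": 0.001, "wy": 0, "wz": 0}, {"x": 0.003, "y": 0.03, "z": 0.3, "wx": 0.001, "wy": 0, "wz": 0}, {"x": 0.003, "y": 0.03, "z": 0.45, "wx": 0.001, "wy": 0, "wz": 0}, {"x": 0.003, "y": 0.03, "z": 0.6, "wx": 0.001, "wy": 0, "wz": 0}, {"x": 0.003, "y": 0.03, "z": 0.72, "wx": 0.001, "wy": 0, "wz": 0}, {"x": 0.003, "y": 0.03, "z": 0.72, "wx": 0.001, "wy": 0, "wz": 0}, {"x": 0.003, "y": 0.03, "z": 0.725, "wx": 0.001, "wy": 0, "wz": 0}, {"x": 0.003, "y": 0.03, "z": 0.725, "wx": 0.001, "wy": 0, "wz": 0}]}}

```text
t: 17.27
eef_pos: [0.5666, 0.0962, 0.0468]
tool_rot: [0.002, 0.037, 0.999, 0.0]
contact_force: [0.5, 0.0, -0.5]
gripper_width: 0.999
```

Request:
{"op": "jog_arm", "data": {"plan": [{"x": 0, "y": 0, "z": 0, "wx": 0, "wy": 0, "wz": 0}, {"x": 0, "y": 0, "z": 0, "wx": 0, "wy": 0, "wz": 0}, {"x": 0, "y": 0, "z": 0, "wx": 0, "wy": 0, "wz": 0}, {"x": 0, "y": 0, "z": 0, "wx": 0, "wy": 0, "wz": 0}, {"x": 0, "y": 0, "z": 0, "wx": 0, "wy": 0, "wz": 0}, {"x": 0, "y": 0, "z": 0, "wx": 0, "wy": 0, "wz": 0}, {"x": 0, "y": 0, "z": 0, "wx": 0, "wy": 0, "wz": 0}, {"x": 0, "y": 0, "z": 0, "wx": 0, "wy": 0, "wz": 0}, {"x": 0, "y": 0, "z": 0, "wx": 0, "wy": 0, "wz": 0}], "hand": -1, "grip_force": 40}}

```text
t: 18.02
eef_pos: [0.5679, 0.0968, 0.0485]
tool_rot: [0.004, 0.037, 0.999, 0.001]
contact_force: [-2.0, 1.4, 8.0]
gripper_width: 0.572
```

```bash
python3 e.py .432 -.300 .185 -4.6
```

```text
18.0167 [0.5679 0.0968 0.0485] ty [0.0738 0.9973] tz [ 0.0072  0.0014 -1.    ] grip 0.5723280040239567
[ 0.5266 -2.0272 -0.69  ] [0.0006 0.0023 0.002 ]
```

Request:
{"op": "jog_arm", "data": {"plan": [{"x": 0, "y": 0, "z": -0.15, "wx": 0, "wy": 0.002, "wz": 0}, {"x": 0, "y": 0, "z": -0.3, "wx": 0, "wy": 0.002, "wz": 0}, {"x": 0, "y": 0, "z": -0.45, "wx": 0, "wy": 0.002, "wz": 0}, {"x": 0.05, "y": -0.1, "z": -0.6, "wx": 0, "wy": 0.002, "wz": 0}, {"x": 0.1, "y": -0.25, "z": -0.69, "wx": 0, "wy": 0.002, "wz": 0}, {"x": 0.15, "y": -0.4, "z": -0.69, "wx": 0, "wy": 0.002, "wz": 0}, {"x": 0.2, "y": -0.55, "z": -0.69, "wx": 0, "wy": 0.002, "wz": 0}, {"x": 0.2, "y": -0.7, "z": -0.69, "wx": 0, "wy": 0.002, "wz": 0}, {"x": 0.2, "y": -0.8, "z": -0.69, "wx": 0, "wy": 0.002, "wz": 0}]}}

```text
t: 18.77
eef_pos: [0.5138, -0.0631, 0.1867]
tool_rot: [0.001, 0.038, 0.999, 0.001]
contact_force: [0.5, -0.9, -1.2]
gripper_width: 0.57
```

Request:
{"op": "jog_arm", "data": {"plan": [{"x": 0.1, "y": -0.2, "z": 0, "wx": 0, "wy": 0, "wz": 0}, {"x": 0.15, "y": -0.35, "z": 0, "wx": 0, "wy": 0, "wz": 0}, {"x": 0.2, "y": -0.5, "z": 0, "wx": 0, "wy": 0, "wz": 0}, {"x": 0.25, "y": -0.65, "z": 0, "wx": 0, "wy": 0, "wz": 0}, {"x": 0.33, "y": -0.8, "z": 0, "wx": 0, "wy": 0, "wz": 0}, {"x": 0.33, "y": -0.95, "z": 0, "wx": 0, "wy": 0, "wz": 0}, {"x": 0.33, "y": -1, "z": 0, "wx": 0, "wy": 0, "wz": 0}, {"x": 0.33, "y": -1, "z": 0, "wx": 0, "wy": 0, "wz": 0}]}}

```text
t: 19.43
eef_pos: [0.4318, -0.2606, 0.1868]
tool_rot: [0.001, 0.041, 0.999, 0.0]
contact_force: [0.0, 1.3, -2.0]
gripper_width: 0.572
```

```bash
python3 e.py .432 -.300 .052 -4.6
```

```text
19.4333 [ 0.4318 -0.2606  0.1868] ty [0.0814 0.9967] tz [ 0.0024  0.0002 -1.    ] grip 0.5718314426777906
[-0.0153 -0.1966  0.674 ] [ 0.0001  0.0008 -0.0004]
```

Request:
{"op": "jog_arm", "data": {"plan": [{"x": -0.015, "y": -0.19, "z": 0, "wx": 0, "wy": 0, "wz": 0}, {"x": -0.015, "y": -0.195, "z": 0.1, "wx": 0, "wy": 0, "wz": 0}, {"x": -0.015, "y": -0.195, "z": 0.25, "wx": 0, "wy": 0, "wz": 0}, {"x": -0.015, "y": -0.195, "z": 0.4, "wx": 0, "wy": 0, "wz": 0}, {"x": -0.015, "y": -0.195, "z": 0.52, "wx": 0, "wy": 0, "wz": 0}, {"x": -0.015, "y": -0.195, "z": 0.6, "wx": 0, "wy": 0, "wz": 0}, {"x": -0.015, "y": -0.195, "z": 0.64, "wx": 0, "wy": 0, "wz": 0}, {"x": -0.015, "y": -0.195, "z": 0.66, "wx": 0, "wy": 0, "wz": 0}, {"x": -0.015, "y": -0.195, "z": 0.675, "wx": 0, "wy": 0, "wz": 0}, {"x": -0.015, "y": -0.195, "z": 0.68, "wx": 0, "wy": 0, "wz": 0}, {"x": -0.015, "y": -0.195, "z": 0.68, "wx": 0, "wy": 0, "wz": 0}]}}

```text
t: 20.35
eef_pos: [0.4328, -0.2988, 0.0526]
tool_rot: [0.002, 0.04, 0.999, 0.001]
contact_force: [-2.7, 4.2, 9.0]
gripper_width: 0.574
```

Request:
{"op": "jog_arm", "data": {"plan": [{"x": 0, "y": 0, "z": 0, "wx": 0, "wy": 0, "wz": 0}, {"x": 0, "y": 0, "z": 0, "wx": 0, "wy": 0, "wz": 0}, {"x": 0, "y": 0, "z": 0, "wx": 0, "wy": 0, "wz": 0}, {"x": 0, "y": 0, "z": 0, "wx": 0, "wy": 0, "wz": 0}, {"x": 0, "y": 0, "z": 0, "wx": 0, "wy": 0, "wz": 0}, {"x": 0, "y": 0, "z": -0.1, "wx": 0, "wy": 0, "wz": 0}, {"x": 0, "y": 0, "z": -0.25, "wx": 0, "wy": 0, "wz": 0}, {"x": 0, "y": 0, "z": -0.4, "wx": 0, "wy": 0, "wz": 0}, {"x": 0, "y": 0, "z": -0.6, "wx": 0, "wy": 0, "wz": 0}, {"x": 0, "y": 0, "z": -0.8, "wx": 0, "wy": 0, "wz": 0}, {"x": 0, "y": 0, "z": -1, "wx": 0, "wy": 0, "wz": 0}, {"x": 0, "y": 0, "z": -1, "wx": 0, "wy": 0, "wz": 0}], "hand": 1}}

```text
t: 21.35
eef_pos: [0.4351, -0.3021, 0.2601]
tool_rot: [0.008, 0.041, 0.999, -0.001]
contact_force: [-0.0, -1.6, -0.1]
gripper_width: 0.999
```

```bash
python3 e.py .615 -.006 .25 -4.3; python3 - <<'E'
from h import *
print(np.round(monitor.get_obs()['q'],2)); im=snap('top','top1')
cv2.imwrite('pics/top1c.png',cv2.resize(im[110:310,130:530,::-1],(800,400),interpolation=cv2.INTER_CUBIC))
for n,z in dict(tumbler_mid=.062,canister_mid=.062,mill_mid=.062,pin_mid=.035,board=0).items():
    for r in finder.place_of('top',n)[:1]: print(n,np.round(r['confidence'],2),ray('top',r['location'],z))
E
```

```text
21.35 [ 0.4351 -0.3021  0.2601] ty [0.082  0.9966] tz [ 0.0153 -0.0026 -0.9999] grip 0.9986363076236716
[-0.7742  1.5494  0.0605] [-0.0004  0.0049 -0.0022]
[-0.03  0.22  0.62  1.91 -0.15  1.04  2.14]
tumbler_mid 0.8 [ 0.48100762 -0.39356908  0.062     ]
canister_mid 0.61 [ 0.53347559 -0.29551516  0.062     ]
mill_mid 0.6 [ 0.43041779 -0.29560918  0.062     ]
pin_mid 0.92 [ 0.61894166 -0.00333283  0.035     ]
board 0.66 [ 0.48918486 -0.33045079  0.        ]
```

View pics/top1c.png

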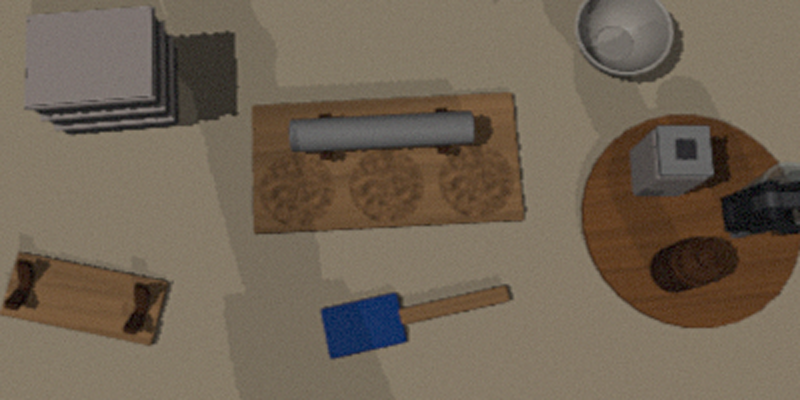

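All three stand on the board with the pin still in its cradle. Next I'll turn the tool across the pin and move over it.

Request:
{"op": "jog_arm", "data": {"plan": [{"x": -0.39, "y": 0.78, "z": 0, "wx": 0, "wy": 0.004, "wz": -0.25}, {"x": -0.39, "y": 0.78, "z": 0, "wx": 0, "wy": 0.004, "wz": -0.25}, {"x": -0.39, "y": 0.78, "z": 0, "wx": 0, "wy": 0.004, "wz": -0.25}, {"x": -0.39, "y": 0.78, "z": 0, "wx": 0, "wy": 0.004, "wz": -0.25}, {"x": -0.39, "y": 0.78, "z": 0, "wx": 0, "wy": 0.004, "wz": -0.25}, {"x": -0.39, "y": 0.78, "z": 0, "wx": 0, "wy": 0.004, "wz": -0.25}, {"x": -0.39, "y": 0.78, "z": 0, "wx": 0, "wy": 0.004, "wz": -0.25}, {"x": -0.39, "y": 0.78, "z": 0, "wx": 0, "wy": 0.004, "wz": -0.25}]}}

```text
t: 22.32
eef_pos: [0.521, -0.1491, 0.2502]
tool_rot: [-0.006, -0.346, 0.938, 0.002]
contact_force: [0.5, -0.4, -0.3]
gripper_width: 1.002
```

```bash
python3 e.py .617 -.005 .20 86
```

```text
22.3167 [ 0.521  -0.1491  0.2502] ty [-0.649   0.7607] tz [-0.0135 -0.0007 -0.9999] grip 1.0015442859315509
[-0.8355  0.2342  0.2442] [ 0.0038 -0.0022 -0.2529]
```

Request:
{"op": "jog_arm", "data": {"plan": [{"x": -0.835, "y": 0.235, "z": 0.24, "wx": 0.004, "wy": -0.002, "wz": -0.253}, {"x": -0.835, "y": 0.235, "z": 0.24, "wx": 0.004, "wy": -0.002, "wz": -0.253}, {"x": -0.835, "y": 0.235, "z": 0.24, "wx": 0.004, "wy": -0.002, "wz": -0.253}, {"x": -0.835, "y": 0.235, "z": 0.24, "wx": 0.004, "wy": -0.002, "wz": -0.253}, {"x": -0.835, "y": 0.235, "z": 0.24, "wx": 0.004, "wy": -0.002, "wz": -0.253}, {"x": -0.835, "y": 0.235, "z": 0.24, "wx": 0.004, "wy": -0.002, "wz": -0.253}, {"x": -0.835, "y": 0.235, "z": 0.24, "wx": 0.004, "wy": -0.002, "wz": -0.253}, {"x": -0.835, "y": 0.235, "z": 0.24, "wx": 0.004, "wy": -0.002, "wz": -0.253}, {"x": -0.835, "y": 0.235, "z": 0.24, "wx": 0.004, "wy": -0.002, "wz": -0.253}, {"x": -0.835, "y": 0.235, "z": 0.24, "wx": 0.004, "wy": -0.002, "wz": -0.253}]}}

```text
t: 23.15
eef_pos: [0.6165, -0.0062, 0.2003]
tool_rot: [-0.001, -0.681, 0.733, -0.0]
contact_force: [-0.4, 0.2, 0.3]
gripper_width: 0.995
```

```bash
python3 e.py .617 -.005 .017 86 w6;python3 - <<'E'
from h import *
for r in finder.place_of('wrist','pin_mid')[:1]: print(r, ray('wrist',r['location'],.035))
E
```

```text
23.15 [ 0.6165 -0.0062  0.2003] ty [-0.9973  0.0734] tz [-0.0009 -0.0009 -1.    ] grip 0.9951876232363793
[-0.0069 -0.003   0.9165] [ 0.0003 -0.0003 -0.0012]
```

View pics/w6.png

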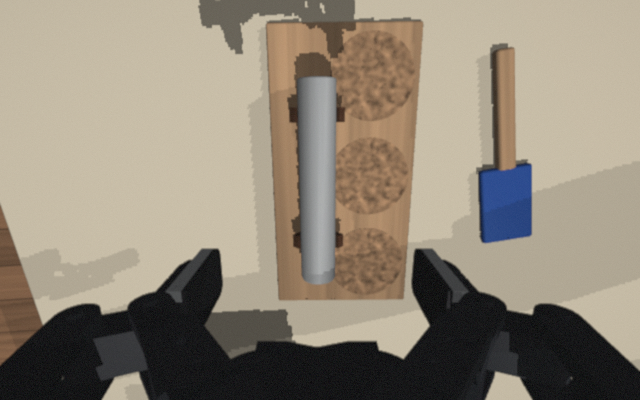

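The pin runs from (317,77) to the top edge of its near end at about (317,271). It lines up with the jaw midpoint.

```bash
python3 - <<'E'
from h import *
a,b=ray('wrist',(317,77),.053),ray('wrist',(317,271),.053);print(a,b,(a+b)/2,np.linalg.norm(a-b))
a,b=ray('wrist',(316.5,115),.031),ray('wrist',(317.5,240),.031);print(a,b,(a+b)/2,np.linalg.norm(a-b))
a,b=ray('wrist',(298,170),.035),ray('wrist',(336,170),.035);print(a,b,(a+b)/2)
E
```

```text
[ 0.61016812 -0.10149559  0.053     ] [0.62326811 0.08164972 0.053     ] [ 0.61671812 -0.00992294  0.053     ] 0.18361322064942093
[ 0.6128909 -0.0698927  0.031    ] [0.62098938 0.05736502 0.031     ] [ 0.61694014 -0.00626384  0.031     ] 0.12751515415364092
[ 0.63470018 -0.01925735  0.035     ] [ 0.59757109 -0.01659356  0.035     ] [ 0.61613564 -0.01792545  0.035     ]
```

Request:
{"op": "jog_arm", "data": {"plan": [{"x": -0.01, "y": -0.001, "z": 0.18, "wx": 0, "wy": 0, "wz": 0}, {"x": -0.01, "y": -0.001, "z": 0.36, "wx": 0, "wy": 0, "wz": 0}, {"x": -0.01, "y": -0.001, "z": 0.54, "wx": 0, "wy": 0, "wz": 0}, {"x": -0.01, "y": -0.001, "z": 0.7, "wx": 0, "wy": 0, "wz": 0}, {"x": -0.01, "y": -0.001, "z": 0.82, "wx": 0, "wy": 0, "wz": 0}, {"x": -0.01, "y": -0.001, "z": 0.89, "wx": 0, "wy": 0, "wz": 0}, {"x": -0.01, "y": -0.001, "z": 0.92, "wx": 0, "wy": 0, "wz": 0}, {"x": -0.01, "y": -0.001, "z": 0.925, "wx": 0, "wy": 0, "wz": 0}, {"x": -0.01, "y": -0.001, "z": 0.925, "wx": 0, "wy": 0, "wz": 0}]}}

```text
t: 24.0
eef_pos: [0.6178, -0.0038, 0.0166]
tool_rot: [-0.0, -0.681, 0.732, -0.001]
contact_force: [0.4, -0.1, -0.2]
gripper_width: 0.998
```

Request:
{"op": "jog_arm", "data": {"plan": [{"x": 0, "y": 0, "z": 0, "wx": 0, "wy": 0, "wz": 0}, {"x": 0, "y": 0, "z": 0, "wx": 0, "wy": 0, "wz": 0}, {"x": 0, "y": 0, "z": 0, "wx": 0, "wy": 0, "wz": 0}, {"x": 0, "y": 0, "z": 0, "wx": 0, "wy": 0, "wz": 0}, {"x": 0, "y": 0, "z": 0, "wx": 0, "wy": 0, "wz": 0}, {"x": 0, "y": 0, "z": 0, "wx": 0, "wy": 0, "wz": 0}, {"x": 0, "y": 0, "z": 0, "wx": 0, "wy": 0, "wz": 0}, {"x": 0, "y": 0, "z": 0, "wx": 0, "wy": 0, "wz": 0}, {"x": 0, "y": 0, "z": 0, "wx": 0, "wy": 0, "wz": 0}, {"x": 0, "y": 0, "z": 0, "wx": 0, "wy": 0, "wz": 0}], "hand": -1, "grip_force": 70}}

```text
t: 24.83
eef_pos: [0.6162, -0.0037, 0.0176]
tool_rot: [-0.001, -0.681, 0.732, 0.0]
contact_force: [-7.8, 1.2, 13.2]
gripper_width: 0.403
```

```bash
python3 e.py .478 .334 .2 72.6
```

```text
24.8333 [ 0.6162 -0.0037  0.0176] ty [-0.9974  0.0717] tz [-0.0018 -0.0016 -1.    ] grip 0.40279625272914554
[-1.6329  0.8117 -0.9134] [ 0.0005 -0.0006  0.0738]
```

Request:
{"op": "jog_arm", "data": {"plan": [{"x": 0, "y": 0, "z": -0.08, "wx": 0, "wy": 0, "wz": 0}, {"x": 0, "y": 0, "z": -0.2, "wx": 0, "wy": 0, "wz": 0}, {"x": 0, "y": 0, "z": -0.35, "wx": 0, "wy": 0, "wz": 0}, {"x": 0, "y": 0, "z": -0.5, "wx": 0, "wy": 0, "wz": 0}, {"x": 0, "y": 0, "z": -0.65, "wx": 0, "wy": 0, "wz": 0.02}, {"x": -0.12, "y": 0.06, "z": -0.8, "wx": 0, "wy": 0, "wz": 0.04}, {"x": -0.26, "y": 0.13, "z": -0.85, "wx": 0, "wy": 0, "wz": 0.06}, {"x": -0.4, "y": 0.2, "z": -0.85, "wx": 0, "wy": 0, "wz": 0.074}, {"x": -0.54, "y": 0.27, "z": -0.85, "wx": 0, "wy": 0, "wz": 0.074}, {"x": -0.68, "y": 0.34, "z": -0.85, "wx": 0, "wy": 0, "wz": 0.074}, {"x": -0.7, "y": 0.34, "z": -0.85, "wx": 0, "wy": 0, "wz": 0.074}]}}

```text
t: 25.75
eef_pos: [0.5548, 0.1483, 0.1871]
tool_rot: [-0.001, -0.595, 0.804, 0.002]
contact_force: [-1.2, 0.7, -3.4]
gripper_width: 0.401
```

```bash
python3 e.py .478 .334 .19 72.6
```

```text
25.75 [0.5548 0.1483 0.1871] ty [-0.9566  0.2914] tz [-0.0048  0.0018 -1.    ] grip 0.4005481546883161
[-0.7762  0.6381 -0.0108] [0.0016 0.0001 0.0026]
```

Request:
{"op": "jog_arm", "data": {"plan": [{"x": -0.14, "y": 0.12, "z": 0, "wx": 0, "wy": 0, "wz": 0}, {"x": -0.28, "y": 0.23, "z": 0, "wx": 0, "wy": 0, "wz": 0}, {"x": -0.42, "y": 0.35, "z": 0, "wx": 0, "wy": 0, "wz": 0}, {"x": -0.56, "y": 0.46, "z": 0, "wx": 0, "wy": 0, "wz": 0}, {"x": -0.69, "y": 0.57, "z": 0, "wx": 0, "wy": 0, "wz": 0}, {"x": -0.776, "y": 0.638, "z": -0.01, "wx": 0.001, "wy": 0, "wz": 0.002}, {"x": -0.776, "y": 0.638, "z": -0.01, "wx": 0.001, "wy": 0, "wz": 0.002}, {"x": -0.776, "y": 0.638, "z": -0.01, "wx": 0.001, "wy": 0, "wz": 0.002}, {"x": -0.776, "y": 0.638, "z": -0.01, "wx": 0.001, "wy": 0, "wz": 0.002}]}}

```text
t: 26.5
eef_pos: [0.4781, 0.3327, 0.1893]
tool_rot: [-0.001, -0.592, 0.806, 0.0]
contact_force: [1.0, -0.4, -3.8]
gripper_width: 0.402
```

```bash
python3 e.py .478 .334 .0185 72.6 w7;python3 - <<'E'
from h import *
for n in ('pin_mid','rest_seat'):
  for r in finder.place_of('wrist',n)[:1]: print(n,r, ray('wrist',r['location'],.035))
E
```

```text
26.5 [0.4781 0.3327 0.1893] ty [-0.9546  0.2979] tz [-0.0024 -0.0007 -1.    ] grip 0.4018651640424332
[-0.0075  0.0006  0.8541] [ 0.0007 -0.0005  0.0004]
```

View pics/w7.png

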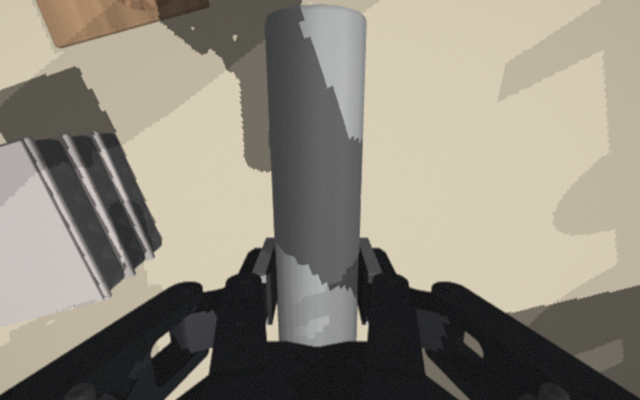

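The held pin hides the rest, which lies right below it. I'll step 10 cm sideways to see the rest clearly.

Request:
{"op": "jog_arm", "data": {"plan": [{"x": 0, "y": -0.15, "z": 0, "wx": 0, "wy": 0, "wz": 0}, {"x": 0, "y": -0.3, "z": 0, "wx": 0, "wy": 0, "wz": 0}, {"x": 0, "y": -0.5, "z": -0.1, "wx": 0, "wy": 0, "wz": 0}, {"x": 0, "y": -0.6, "z": -0.15, "wx": 0, "wy": 0, "wz": 0}, {"x": 0, "y": -0.6, "z": -0.15, "wx": 0, "wy": 0, "wz": 0}, {"x": 0, "y": -0.6, "z": -0.15, "wx": 0, "wy": 0, "wz": 0}, {"x": 0, "y": -0.6, "z": -0.15, "wx": 0, "wy": 0, "wz": 0}]}}

```text
t: 27.23
eef_pos: [0.5926, 0.2956, 0.2187]
tool_rot: [-0.002, -0.591, 0.806, 0.001]
contact_force: [-0.5, -0.9, -2.9]
gripper_width: 0.4
```

```bash
python3 e.py .478 .334 .0185 72.6 w8;python3 - <<'E'
from h import *
for n in ('rest_seat',):
  for r in finder.place_of('wrist',n)[:1]: print(n,r, ray('wrist',r['location'],.035))
E
```

```text
27.2333 [0.5926 0.2956 0.2187] ty [-0.9537  0.3007] tz [-0.0036 -0.0005 -1.    ] grip 0.40022244575683125
[-0.0125  0.6011  1.0028] [ 0.001  -0.0005 -0.0005]
rest_seat {'location': [434.4, 184.7], 'confidence': 0.7} [0.47590568 0.33974229 0.035     ]
```

View pics/w8.png

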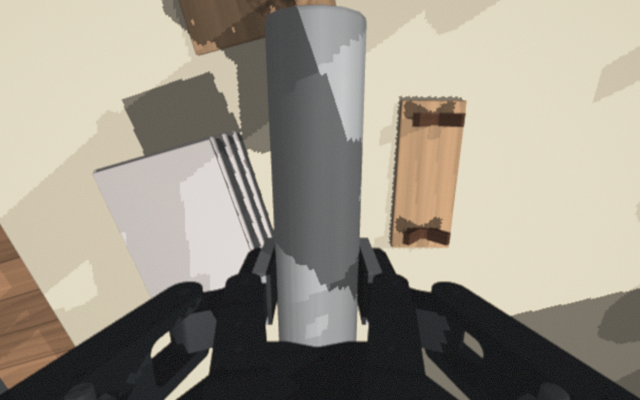

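The rest base shows corners near (401,98), (466,101), (449,247) and (391,246).

```bash
python3 - <<'E'
from h import *
C=np.array([ray('wrist',p,.008)[:2] for p in [(401,98),(466,101),(449,247),(391,246)]]);d=C[2]+C[3]-C[0]-C[1];e=C[1]+C[2]-C[0]-C[3]
print(C.mean(0),np.linalg.norm(d)/2,np.linalg.norm(e)/2,np.degrees(np.arctan2(d[0],d[1])),np.degrees(np.arctan2(e[1],-e[0])))
V=np.array([ray('wrist',p,.02)[:2] for p in [(438,120),(426,237)]]);print(V,V.mean(0))
# pin ends: -y end top edge at z
print(ray('wrist',(317,8),.2187+.018+.017))
E
```

```text
[0.47489656 0.33786854] 0.16861550153015495 0.06959034316479853 17.316980812080907 19.198592504823164
[[0.45373249 0.27793033]
 [0.49333033 0.40247889]] [0.47353141 0.34020461]
[0.56325754 0.20269304 0.2537    ]
```

Request:
{"op": "jog_arm", "data": {"plan": [{"x": -0.015, "y": 0.15, "z": 0, "wx": 0.001, "wy": 0, "wz": 0}, {"x": -0.015, "y": 0.3, "z": 0, "wx": 0.001, "wy": 0, "wz": 0}, {"x": -0.015, "y": 0.45, "z": 0.1, "wx": 0.001, "wy": 0, "wz": 0}, {"x": -0.015, "y": 0.57, "z": 0.25, "wx": 0.001, "wy": 0, "wz": 0}, {"x": -0.015, "y": 0.624, "z": 0.4, "wx": 0.001, "wy": 0, "wz": 0}, {"x": -0.015, "y": 0.624, "z": 0.6, "wx": 0.001, "wy": 0, "wz": 0}, {"x": -0.015, "y": 0.624, "z": 0.65, "wx": 0.001, "wy": 0, "wz": 0}, {"x": -0.015, "y": 0.624, "z": 0.65, "wx": 0.001, "wy": 0, "wz": 0}, {"x": -0.015, "y": 0.624, "z": 0.65, "wx": 0.001, "wy": 0, "wz": 0}]}}

```text
t: 28.08
eef_pos: [0.4734, 0.3366, 0.0896]
tool_rot: [-0.001, -0.592, 0.806, -0.0]
contact_force: [0.1, 0.8, -2.6]
gripper_width: 0.402
```

```bash
python3 e.py .4745 .336 .0175 72.5
```

```text
28.0833 [0.4734 0.3366 0.0896] ty [-0.9543  0.2989] tz [-0.001  -0.0017 -1.    ] grip 0.40160030040575595
[ 0.0007 -0.0063  0.3607] [ 0.0001 -0.0006  0.0006]
```

Request:
{"op": "jog_arm", "data": {"plan": [{"x": 0, "y": -0.006, "z": 0.08, "wx": 0, "wy": 0, "wz": 0}, {"x": 0, "y": -0.006, "z": 0.16, "wx": 0, "wy": 0, "wz": 0}, {"x": 0, "y": -0.006, "z": 0.22, "wx": 0, "wy": 0, "wz": 0}, {"x": 0, "y": -0.006, "z": 0.27, "wx": 0, "wy": 0, "wz": 0}, {"x": 0, "y": -0.006, "z": 0.31, "wx": 0, "wy": 0, "wz": 0}, {"x": 0, "y": -0.006, "z": 0.335, "wx": 0, "wy": 0, "wz": 0}, {"x": 0, "y": -0.006, "z": 0.345, "wx": 0, "wy": 0, "wz": 0}, {"x": 0, "y": -0.006, "z": 0.355, "wx": 0, "wy": 0, "wz": 0}, {"x": 0, "y": -0.006, "z": 0.355, "wx": 0, "wy": 0, "wz": 0}]}}

```text
t: 28.83
eef_pos: [0.4747, 0.3364, 0.0188]
tool_rot: [-0.001, -0.592, 0.806, -0.0]
contact_force: [-0.5, 0.7, -4.5]
gripper_width: 0.399
```

Request:
{"op": "jog_arm", "data": {"plan": [{"x": 0, "y": 0, "z": 0.007, "wx": 0, "wy": 0, "wz": 0}, {"x": 0, "y": 0, "z": 0.01, "wx": 0, "wy": 0, "wz": 0}, {"x": 0, "y": 0, "z": 0.01, "wx": 0, "wy": 0, "wz": 0}, {"x": 0, "y": 0, "z": 0.01, "wx": 0, "wy": 0, "wz": 0}]}}

```text
t: 29.17
eef_pos: [0.4751, 0.3366, 0.0182]
tool_rot: [-0.0, -0.592, 0.806, -0.0]
contact_force: [-3.0, -2.6, 6.6]
gripper_width: 0.4
```

Contact at the seated height. I'll release and raise the arm straight up.

Request:
{"op": "jog_arm", "data": {"plan": [{"x": 0, "y": 0, "z": 0, "wx": 0, "wy": 0, "wz": 0}, {"x": 0, "y": 0, "z": 0, "wx": 0, "wy": 0, "wz": 0}, {"x": 0, "y": 0, "z": 0, "wx": 0, "wy": 0, "wz": 0}, {"x": 0, "y": 0, "z": 0, "wx": 0, "wy": 0, "wz": 0}, {"x": 0, "y": 0, "z": 0, "wx": 0, "wy": 0, "wz": 0}, {"x": 0, "y": 0, "z": 0, "wx": 0, "wy": 0, "wz": 0}, {"x": 0, "y": 0, "z": -0.1, "wx": 0, "wy": 0, "wz": 0}, {"x": 0, "y": 0, "z": -0.25, "wx": 0, "wy": 0, "wz": 0}, {"x": 0, "y": 0, "z": -0.45, "wx": 0, "wy": 0, "wz": 0}, {"x": 0, "y": 0, "z": -0.65, "wx": 0, "wy": 0, "wz": 0}, {"x": 0, "y": 0, "z": -0.85, "wx": 0, "wy": 0, "wz": 0}, {"x": 0, "y": 0, "z": -0.95, "wx": 0, "wy": 0, "wz": 0}], "hand": 1}}

```text
t: 30.17
eef_pos: [0.4766, 0.338, 0.2134]
tool_rot: [0.003, -0.592, 0.806, -0.0]
contact_force: [1.5, 0.4, 1.5]
gripper_width: 1.004
```

```bash
python3 e.py .488 -.3935 .2 -4.6 w9;python3 - <<'E'
from h import *
print(np.round(monitor.get_obs()['q'],2))
for n in ('rest_seat','pin_mid'):
  for r in finder.place_of('wrist',n)[:1]: print(n,r, ray('wrist',r['location'],.035))
E
```

```text
30.1667 [0.4766 0.338  0.2134] ty [-0.9539  0.3002] tz [ 0.0051  0.0033 -1.    ] grip 1.0036877173459584
[ 3.4721 -1.1522  0.0554] [-0.      0.0021  0.4285]
[-0.62  0.35 -0.14  1.79  0.06  1.    2.06]
pin_mid {'location': [318.6, 174.6], 'confidence': 0.95} [0.47398431 0.33291053 0.035     ]
```

View pics/w9.png

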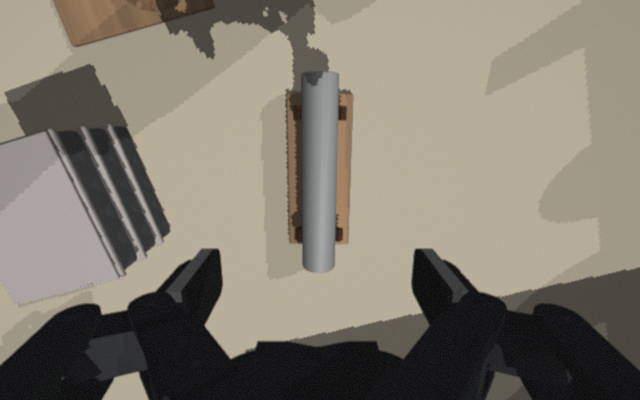

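The pin sits in both notches, with its ends at rows 72 and 272 and the base from rows 92 to 243.

```bash
python3 - <<'E'
from h import *
u=np.array([.3,.954,0])
for p,z in [((320,92),.008),((320,243),.008),((320,72),.053),((319,262),.053),((319,272),.02)]: q=ray('wrist',p,z);print(p,q,q@u)
E
```

```text
(320, 92) [0.44839939 0.25617991 0.008     ] 0.3789154551786795
(320, 243) [0.49825113 0.41619859 0.008     ] 0.5465287959804884
(320, 72) [0.44438939 0.24227336 0.053     ] 0.3644455992409277
(319, 262) [0.50001344 0.41734228 0.053     ] 0.5481485684712113
(319, 272) [0.50868334 0.44551198 0.02      ] 0.5776234337315557
```

Request:
{"op": "jog_arm", "data": {"plan": [{"x": 0.95, "y": -0.3, "z": 0, "wx": 0, "wy": 0.002, "wz": 0.215}, {"x": 0.95, "y": -0.3, "z": 0, "wx": 0, "wy": 0.002, "wz": 0.215}, {"x": 0.95, "y": -0.3, "z": 0, "wx": 0, "wy": 0.002, "wz": 0.215}, {"x": 0.95, "y": -0.3, "z": 0, "wx": 0, "wy": 0.002, "wz": 0.215}, {"x": 0.95, "y": -0.3, "z": 0, "wx": 0, "wy": 0.002, "wz": 0.215}, {"x": 0.95, "y": -0.3, "z": 0, "wx": 0, "wy": 0.002, "wz": 0.215}, {"x": 0.95, "y": -0.3, "z": 0, "wx": 0, "wy": 0.002, "wz": 0.215}, {"x": 0.95, "y": -0.3, "z": 0, "wx": 0, "wy": 0.002, "wz": 0.215}]}}

```text
t: 30.98
eef_pos: [0.4755, 0.1385, 0.2089]
tool_rot: [-0.001, -0.292, 0.956, -0.001]
contact_force: [-1.1, 0.9, -0.0]
gripper_width: 1.001
```

Request:
{"op": "jog_arm", "data": {"plan": [{"x": 0.6, "y": -0.8, "z": 0, "wx": 0, "wy": 0, "wz": 0.215}, {"x": 0.6, "y": -0.8, "z": 0, "wx": 0, "wy": 0, "wz": 0.215}, {"x": 0.6, "y": -0.8, "z": 0, "wx": 0, "wy": 0, "wz": 0.215}, {"x": 0.6, "y": -0.8, "z": 0, "wx": 0, "wy": 0, "wz": 0.215}, {"x": 0.6, "y": -0.8, "z": 0, "wx": 0, "wy": 0, "wz": 0.215}, {"x": 0.6, "y": -0.8, "z": 0, "wx": 0, "wy": 0, "wz": 0.215}, {"x": 0.6, "y": -0.8, "z": 0, "wx": 0, "wy": 0, "wz": 0.215}, {"x": 0.6, "y": -0.8, "z": 0, "wx": 0, "wy": 0, "wz": 0.215}]}}

```text
t: 31.65
eef_pos: [0.4656, -0.0596, 0.2091]
tool_rot: [-0.001, 0.039, 0.999, -0.002]
contact_force: [-0.4, 1.5, 0.8]
gripper_width: 0.999
```

```bash
python3 e.py .433 -.299 .19 -4.4
```

```text
31.65 [ 0.4656 -0.0596  0.2091] ty [0.0771 0.997 ] tz [-0.0029 -0.0032 -1.    ] grip 0.998994159479895
[ 0.07   -1.2057  0.0997] [-0.0011 -0.0008 -0.0001]
```

Request:
{"op": "jog_arm", "data": {"plan": [{"x": 0.04, "y": -0.9, "z": 0, "wx": -0.001, "wy": -0.001, "wz": 0}, {"x": 0.04, "y": -0.9, "z": 0, "wx": -0.001, "wy": -0.001, "wz": 0}, {"x": 0.04, "y": -0.9, "z": 0, "wx": -0.001, "wy": -0.001, "wz": 0}, {"x": 0.04, "y": -0.9, "z": 0, "wx": -0.001, "wy": -0.001, "wz": 0}, {"x": 0.04, "y": -0.9, "z": 0, "wx": -0.001, "wy": -0.001, "wz": 0}, {"x": 0.04, "y": -0.9, "z": 0, "wx": -0.001, "wy": -0.001, "wz": 0}, {"x": 0.04, "y": -0.9, "z": 0, "wx": -0.001, "wy": -0.001, "wz": 0}]}}

```text
t: 32.23
eef_pos: [0.4445, -0.237, 0.2092]
tool_rot: [-0.0, 0.037, 0.999, 0.0]
contact_force: [0.9, -0.3, -0.2]
gripper_width: 0.998
```

Request:
{"op": "jog_arm", "data": {"plan": [{"x": 0.03, "y": -0.306, "z": 0.1, "wx": 0, "wy": 0, "wz": 0}, {"x": 0.03, "y": -0.306, "z": 0.1, "wx": 0, "wy": 0, "wz": 0}, {"x": 0.03, "y": -0.306, "z": 0.1, "wx": 0, "wy": 0, "wz": 0}, {"x": 0.03, "y": -0.306, "z": 0.1, "wx": 0, "wy": 0, "wz": 0}, {"x": 0.03, "y": -0.306, "z": 0.1, "wx": 0, "wy": 0, "wz": 0}, {"x": 0.03, "y": -0.306, "z": 0.1, "wx": 0, "wy": 0, "wz": 0}]}}

```text
t: 32.73
eef_pos: [0.4353, -0.2952, 0.1893]
tool_rot: [0.0, 0.035, 0.999, 0.001]
contact_force: [-0.3, 0.1, -0.1]
gripper_width: 0.995
```

```bash
python3 e.py .433 -.299 .0515 -4.4 w10; python3 - <<'E'
from h import *
for n in ('mill_mid','tumbler_mid','canister_mid'):
  for r in finder.place_of('wrist',n)[:1]: print(n,r, ray('wrist',r['location'],.062))
print(proj('wrist',(.433,-.299,.108)))
E
```

```text
32.7333 [ 0.4353 -0.2952  0.1893] ty [0.0691 0.9976] tz [ 0.0003  0.0014 -1.    ] grip 0.9947079946553669
[ 0.0103 -0.021   0.6889] [0.0005 0.0001 0.0024]
tumbler_mid {'location': [216.7, 251.2], 'confidence': 0.57} [ 0.4863869  -0.39310192  0.062     ]
canister_mid {'location': [320.1, 292.5], 'confidence': 0.7} [ 0.53594589 -0.30135813  0.062     ]
[np.float64(314.3719818706879), np.float64(202.9706565667839)]
```

View pics/w10.png

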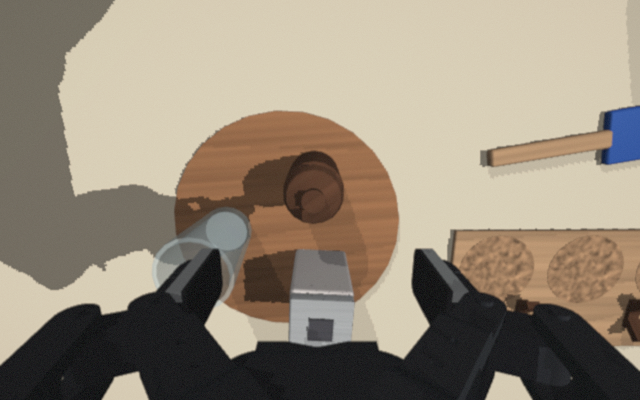

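The knob at (313,201) matches its predicted pixel (314,203). I'll pick the mill.

Request:
{"op": "jog_arm", "data": {"plan": [{"x": 0.01, "y": -0.021, "z": 0.15, "wx": 0, "wy": 0, "wz": 0}, {"x": 0.01, "y": -0.021, "z": 0.3, "wx": 0, "wy": 0, "wz": 0}, {"x": 0.01, "y": -0.021, "z": 0.45, "wx": 0, "wy": 0, "wz": 0}, {"x": 0.01, "y": -0.021, "z": 0.58, "wx": 0, "wy": 0, "wz": 0}, {"x": 0.01, "y": -0.021, "z": 0.685, "wx": 0, "wy": 0, "wz": 0}, {"x": 0.01, "y": -0.021, "z": 0.69, "wx": 0, "wy": 0, "wz": 0}, {"x": 0.01, "y": -0.021, "z": 0.69, "wx": 0, "wy": 0, "wz": 0}, {"x": 0.01, "y": -0.021, "z": 0.69, "wx": 0, "wy": 0, "wz": 0}]}}

```text
t: 33.6
eef_pos: [0.4331, -0.301, 0.0525]
tool_rot: [0.001, 0.036, 0.999, 0.0]
contact_force: [-1.0, -0.3, -0.1]
gripper_width: 0.997
```

Request:
{"op": "jog_arm", "data": {"plan": [{"x": 0, "y": 0, "z": 0, "wx": 0, "wy": 0, "wz": 0}, {"x": 0, "y": 0, "z": 0, "wx": 0, "wy": 0, "wz": 0}, {"x": 0, "y": 0, "z": 0, "wx": 0, "wy": 0, "wz": 0}, {"x": 0, "y": 0, "z": 0, "wx": 0, "wy": 0, "wz": 0}, {"x": 0, "y": 0, "z": 0, "wx": 0, "wy": 0, "wz": 0}, {"x": 0, "y": 0, "z": 0, "wx": 0, "wy": 0, "wz": 0}, {"x": 0, "y": 0, "z": 0, "wx": 0, "wy": 0, "wz": 0}, {"x": 0, "y": 0, "z": 0, "wx": 0, "wy": 0, "wz": 0}, {"x": 0, "y": 0, "z": 0, "wx": 0, "wy": 0, "wz": 0}], "hand": -1, "grip_force": 40}}

```text
t: 34.35
eef_pos: [0.4342, -0.301, 0.054]
tool_rot: [0.002, 0.036, 0.999, -0.0]
contact_force: [-0.4, 2.2, 9.8]
gripper_width: 0.575
```

```bash
python3 e.py .5675 .0965 .187 -4.2
```

```text
34.35 [ 0.4342 -0.301   0.054 ] ty [0.0712 0.9975] tz [ 0.0041 -0.0003 -1.    ] grip 0.5745913507655745
[-0.5259  2.0301 -0.6627] [0.     0.0013 0.0006]
```

Request:
{"op": "jog_arm", "data": {"plan": [{"x": 0, "y": 0, "z": -0.15, "wx": 0, "wy": 0.001, "wz": 0}, {"x": 0, "y": 0, "z": -0.3, "wx": 0, "wy": 0.001, "wz": 0}, {"x": 0, "y": 0, "z": -0.45, "wx": 0, "wy": 0.001, "wz": 0}, {"x": -0.03, "y": 0.1, "z": -0.6, "wx": 0, "wy": 0.001, "wz": 0}, {"x": -0.07, "y": 0.25, "z": -0.67, "wx": 0, "wy": 0.001, "wz": 0}, {"x": -0.1, "y": 0.4, "z": -0.67, "wx": 0, "wy": 0.001, "wz": 0}, {"x": -0.14, "y": 0.55, "z": -0.67, "wx": 0, "wy": 0.001, "wz": 0}, {"x": -0.18, "y": 0.7, "z": -0.67, "wx": 0, "wy": 0.001, "wz": 0}, {"x": -0.2, "y": 0.8, "z": -0.67, "wx": 0, "wy": 0.001, "wz": 0}]}}

```text
t: 35.1
eef_pos: [0.4858, -0.1409, 0.1886]
tool_rot: [0.001, 0.034, 0.999, 0.001]
contact_force: [1.5, -1.2, -1.1]
gripper_width: 0.57
```

Request:
{"op": "jog_arm", "data": {"plan": [{"x": -0.05, "y": 0.16, "z": 0, "wx": 0, "wy": 0, "wz": 0}, {"x": -0.1, "y": 0.32, "z": 0, "wx": 0, "wy": 0, "wz": 0}, {"x": -0.15, "y": 0.48, "z": 0, "wx": 0, "wy": 0, "wz": 0}, {"x": -0.2, "y": 0.64, "z": 0, "wx": 0, "wy": 0, "wz": 0}, {"x": -0.25, "y": 0.8, "z": 0, "wx": 0, "wy": 0, "wz": 0}, {"x": -0.3, "y": 0.95, "z": 0, "wx": 0, "wy": 0, "wz": 0}, {"x": -0.3, "y": 1, "z": 0, "wx": 0, "wy": 0, "wz": 0}, {"x": -0.3, "y": 1, "z": 0, "wx": 0, "wy": 0, "wz": 0}]}}

```text
t: 35.77
eef_pos: [0.5595, 0.0588, 0.1889]
tool_rot: [0.001, 0.031, 1.0, 0.001]
contact_force: [-0.3, 0.2, -2.1]
gripper_width: 0.573
```

```bash
python3 e.py .568 .0965 .0495 -4.2
```

```text
35.7667 [0.5595 0.0588 0.1889] ty [0.0625 0.998 ] tz [ 0.0021  0.0025 -1.    ] grip 0.5730294570034327
[-0.0293  0.189   0.6977] [0.0008 0.0006 0.0034]
```

Request:
{"op": "jog_arm", "data": {"plan": [{"x": -0.03, "y": 0.15, "z": 0, "wx": 0, "wy": 0, "wz": 0.003}, {"x": -0.03, "y": 0.189, "z": 0.05, "wx": 0, "wy": 0, "wz": 0.003}, {"x": -0.03, "y": 0.189, "z": 0.2, "wx": 0, "wy": 0, "wz": 0.003}, {"x": -0.03, "y": 0.189, "z": 0.35, "wx": 0, "wy": 0, "wz": 0.003}, {"x": -0.03, "y": 0.189, "z": 0.5, "wx": 0, "wy": 0, "wz": 0.003}, {"x": -0.03, "y": 0.189, "z": 0.6, "wx": 0, "wy": 0, "wz": 0.003}, {"x": -0.03, "y": 0.189, "z": 0.65, "wx": 0, "wy": 0, "wz": 0.003}, {"x": -0.03, "y": 0.189, "z": 0.68, "wx": 0, "wy": 0, "wz": 0.003}, {"x": -0.03, "y": 0.189, "z": 0.695, "wx": 0, "wy": 0, "wz": 0.003}, {"x": -0.03, "y": 0.189, "z": 0.7, "wx": 0, "wy": 0, "wz": 0.003}, {"x": -0.03, "y": 0.189, "z": 0.7, "wx": 0, "wy": 0, "wz": 0.003}]}}

```text
t: 36.68
eef_pos: [0.5689, 0.096, 0.0504]
tool_rot: [0.002, 0.036, 0.999, 0.001]
contact_force: [0.5, 0.1, -1.7]
gripper_width: 0.568
```

Just about touching. I'll lower it another 1.5 mm, release and lift.

Request:
{"op": "jog_arm", "data": {"plan": [{"x": 0, "y": 0, "z": 0.006, "wx": 0, "wy": 0, "wz": 0}, {"x": 0, "y": 0, "z": 0.01, "wx": 0, "wy": 0, "wz": 0}, {"x": 0, "y": 0, "z": 0.01, "wx": 0, "wy": 0, "wz": 0}]}}

```text
t: 36.93
eef_pos: [0.5705, 0.096, 0.0502]
tool_rot: [0.003, 0.036, 0.999, 0.002]
contact_force: [-1.1, -0.8, 6.8]
gripper_width: 0.572
```

Request:
{"op": "jog_arm", "data": {"plan": [{"x": 0, "y": 0, "z": 0, "wx": 0, "wy": 0, "wz": 0}, {"x": 0, "y": 0, "z": 0, "wx": 0, "wy": 0, "wz": 0}, {"x": 0, "y": 0, "z": 0, "wx": 0, "wy": 0, "wz": 0}, {"x": 0, "y": 0, "z": 0, "wx": 0, "wy": 0, "wz": 0}, {"x": 0, "y": 0, "z": 0, "wx": 0, "wy": 0, "wz": 0}, {"x": 0, "y": 0, "z": -0.1, "wx": 0, "wy": 0, "wz": 0}, {"x": 0, "y": 0, "z": -0.25, "wx": 0, "wy": 0, "wz": 0}, {"x": 0, "y": 0, "z": -0.4, "wx": 0, "wy": 0, "wz": 0}, {"x": 0, "y": 0, "z": -0.6, "wx": 0, "wy": 0, "wz": 0}, {"x": 0, "y": 0, "z": -0.7, "wx": 0, "wy": 0, "wz": 0}, {"x": 0, "y": 0, "z": -0.7, "wx": 0, "wy": 0, "wz": 0}], "hand": 1}}

```text
t: 37.85
eef_pos: [0.5726, 0.096, 0.1954]
tool_rot: [0.008, 0.037, 0.999, 0.003]
contact_force: [0.8, -0.4, 0.5]
gripper_width: 1.003
```

```bash
python3 e.py .5415 -.2995 .19 -6.7
```

```text
37.85 [0.5726 0.096  0.1954] ty [0.0731 0.9973] tz [ 0.0155  0.0061 -0.9999] grip 1.0032985488660673
[ 0.0109 -1.9836  0.0125] [0.0024 0.0047 0.0139]
```

Request:
{"op": "jog_arm", "data": {"plan": [{"x": 0.005, "y": -0.99, "z": 0.01, "wx": 0.002, "wy": 0.005, "wz": 0.014}, {"x": 0.005, "y": -0.99, "z": 0.01, "wx": 0.002, "wy": 0.005, "wz": 0.014}, {"x": 0.005, "y": -0.99, "z": 0.01, "wx": 0.002, "wy": 0.005, "wz": 0.014}, {"x": 0.005, "y": -0.99, "z": 0.01, "wx": 0.002, "wy": 0.005, "wz": 0.014}, {"x": 0.005, "y": -0.99, "z": 0.01, "wx": 0.002, "wy": 0.005, "wz": 0.014}, {"x": 0.005, "y": -0.99, "z": 0.01, "wx": 0.002, "wy": 0.005, "wz": 0.014}]}}

```text
t: 38.35
eef_pos: [0.5553, -0.1101, 0.1917]
tool_rot: [-0.001, 0.064, 0.998, -0.001]
contact_force: [-0.4, -0.8, 0.7]
gripper_width: 0.997
```

Request:
{"op": "jog_arm", "data": {"plan": [{"x": -0.04, "y": -0.98, "z": 0, "wx": 0, "wy": 0, "wz": 0}, {"x": -0.04, "y": -0.98, "z": 0, "wx": 0, "wy": 0, "wz": 0}, {"x": -0.04, "y": -0.98, "z": 0, "wx": 0, "wy": 0, "wz": 0}, {"x": -0.04, "y": -0.98, "z": 0, "wx": 0, "wy": 0, "wz": 0}, {"x": -0.04, "y": -0.98, "z": 0, "wx": 0, "wy": 0, "wz": 0}, {"x": -0.04, "y": -0.98, "z": 0, "wx": 0, "wy": 0, "wz": 0}, {"x": -0.04, "y": -0.98, "z": 0, "wx": 0, "wy": 0, "wz": 0}, {"x": -0.04, "y": -0.98, "z": 0, "wx": 0, "wy": 0, "wz": 0}]}}

```text
t: 39.02
eef_pos: [0.5381, -0.3046, 0.1913]
tool_rot: [-0.001, 0.064, 0.998, -0.001]
contact_force: [-1.0, 1.0, -0.5]
gripper_width: 1.003
```

```bash
python3 e.py .5415 -.2995 .056 -6.7
```

```text
39.0167 [ 0.5381 -0.3046  0.1913] ty [0.1275 0.9918] tz [-0.0026 -0.0013 -1.    ] grip 1.0027408058440848
[-0.0151  0.0283  0.6765] [-0.0005 -0.0008 -0.0035]
```

Request:
{"op": "jog_arm", "data": {"plan": [{"x": -0.015, "y": 0.028, "z": 0.05, "wx": 0, "wy": -0.001, "wz": -0.004}, {"x": -0.015, "y": 0.028, "z": 0.2, "wx": 0, "wy": -0.001, "wz": -0.004}, {"x": -0.015, "y": 0.028, "z": 0.35, "wx": 0, "wy": -0.001, "wz": -0.004}, {"x": -0.015, "y": 0.028, "z": 0.5, "wx": 0, "wy": -0.001, "wz": -0.004}, {"x": -0.015, "y": 0.028, "z": 0.63, "wx": 0, "wy": -0.001, "wz": -0.004}, {"x": -0.015, "y": 0.028, "z": 0.675, "wx": 0, "wy": -0.001, "wz": -0.004}, {"x": -0.015, "y": 0.028, "z": 0.675, "wx": 0, "wy": -0.001, "wz": -0.004}, {"x": -0.015, "y": 0.028, "z": 0.675, "wx": 0, "wy": -0.001, "wz": -0.004}, {"x": -0.015, "y": 0.028, "z": 0.675, "wx": 0, "wy": -0.001, "wz": -0.004}]}}

```text
t: 39.77
eef_pos: [0.5428, -0.2995, 0.0578]
tool_rot: [0.002, 0.057, 0.998, -0.001]
contact_force: [-0.1, -0.4, 1.2]
gripper_width: 0.998
```

Request:
{"op": "jog_arm", "data": {"plan": [{"x": 0, "y": 0, "z": 0, "wx": 0, "wy": 0, "wz": 0}, {"x": 0, "y": 0, "z": 0, "wx": 0, "wy": 0, "wz": 0}, {"x": 0, "y": 0, "z": 0, "wx": 0, "wy": 0, "wz": 0}, {"x": 0, "y": 0, "z": 0, "wx": 0, "wy": 0, "wz": 0}, {"x": 0, "y": 0, "z": 0, "wx": 0, "wy": 0, "wz": 0}, {"x": 0, "y": 0, "z": 0, "wx": 0, "wy": 0, "wz": 0}, {"x": 0, "y": 0, "z": 0, "wx": 0, "wy": 0, "wz": 0}, {"x": 0, "y": 0, "z": 0, "wx": 0, "wy": 0, "wz": 0}, {"x": 0, "y": 0, "z": 0, "wx": 0, "wy": 0, "wz": 0}], "hand": -1, "grip_force": 40}}

```text
t: 40.52
eef_pos: [0.5439, -0.3, 0.0593]
tool_rot: [0.003, 0.057, 0.998, -0.001]
contact_force: [-0.1, 1.5, 7.4]
gripper_width: 0.631
```

```bash
python3 e.py .563 -.0025 .187 -6.7
```

```text
40.5167 [ 0.5439 -0.3     0.0593] ty [0.1143 0.9934] tz [ 0.0055 -0.0033 -1.    ] grip 0.6308491703804138
[ 0.0715  1.4871 -0.6427] [-0.0008  0.0019  0.0008]
```

Request:
{"op": "jog_arm", "data": {"plan": [{"x": 0, "y": 0, "z": -0.15, "wx": 0, "wy": 0.001, "wz": 0}, {"x": 0, "y": 0, "z": -0.3, "wx": 0, "wy": 0.001, "wz": 0}, {"x": 0, "y": 0, "z": -0.45, "wx": 0, "wy": 0.001, "wz": 0}, {"x": 0, "y": 0.1, "z": -0.6, "wx": 0, "wy": 0.001, "wz": 0}, {"x": 0.01, "y": 0.25, "z": -0.65, "wx": 0, "wy": 0.001, "wz": 0}, {"x": 0.02, "y": 0.4, "z": -0.65, "wx": 0, "wy": 0.001, "wz": 0}, {"x": 0.03, "y": 0.55, "z": -0.65, "wx": 0, "wy": 0.001, "wz": 0}, {"x": 0.03, "y": 0.7, "z": -0.65, "wx": 0, "wy": 0.001, "wz": 0}, {"x": 0.03, "y": 0.8, "z": -0.65, "wx": 0, "wy": 0.001, "wz": 0}]}}

```text
t: 41.27
eef_pos: [0.5553, -0.1363, 0.1887]
tool_rot: [0.001, 0.056, 0.998, -0.001]
contact_force: [-0.2, 0.6, -2.0]
gripper_width: 0.629
```

Request:
{"op": "jog_arm", "data": {"plan": [{"x": 0.03, "y": 0.15, "z": 0, "wx": 0, "wy": 0, "wz": 0}, {"x": 0.03, "y": 0.3, "z": 0, "wx": 0, "wy": 0, "wz": 0}, {"x": 0.03, "y": 0.45, "z": 0, "wx": 0, "wy": 0, "wz": 0}, {"x": 0.03, "y": 0.6, "z": 0, "wx": 0, "wy": 0, "wz": 0}, {"x": 0.03, "y": 0.68, "z": 0, "wx": 0, "wy": 0, "wz": 0}, {"x": 0.03, "y": 0.68, "z": 0, "wx": 0, "wy": 0, "wz": 0}, {"x": 0.03, "y": 0.68, "z": 0, "wx": 0, "wy": 0, "wz": 0}, {"x": 0.03, "y": 0.68, "z": 0, "wx": 0, "wy": 0, "wz": 0}]}}

```text
t: 41.93
eef_pos: [0.5641, -0.0017, 0.1885]
tool_rot: [0.001, 0.056, 0.998, -0.001]
contact_force: [-0.0, -1.2, -2.1]
gripper_width: 0.623
```

```bash
python3 e.py .565 -.0025 .0545 -6.7
```

```text
41.9333 [ 0.5641 -0.0017  0.1885] ty [0.1128 0.9936] tz [ 0.0014 -0.0019 -1.    ] grip 0.6232632922977883
[-0.0039 -0.0023  0.67  ] [-0.0006  0.0005  0.0012]
```

Request:
{"op": "jog_arm", "data": {"plan": [{"x": -0.001, "y": -0.003, "z": 0.1, "wx": 0, "wy": 0.001, "wz": 0.001}, {"x": -0.001, "y": -0.003, "z": 0.25, "wx": 0, "wy": 0.001, "wz": 0.001}, {"x": -0.001, "y": -0.003, "z": 0.4, "wx": 0, "wy": 0.001, "wz": 0.001}, {"x": -0.001, "y": -0.003, "z": 0.52, "wx": 0, "wy": 0.001, "wz": 0.001}, {"x": -0.001, "y": -0.003, "z": 0.6, "wx": 0, "wy": 0.001, "wz": 0.001}, {"x": -0.001, "y": -0.003, "z": 0.64, "wx": 0, "wy": 0.001, "wz": 0.001}, {"x": -0.001, "y": -0.003, "z": 0.66, "wx": 0, "wy": 0.001, "wz": 0.001}, {"x": -0.001, "y": -0.003, "z": 0.675, "wx": 0, "wy": 0.001, "wz": 0.001}, {"x": -0.001, "y": -0.003, "z": 0.68, "wx": 0, "wy": 0.001, "wz": 0.001}, {"x": -0.001, "y": -0.003, "z": 0.68, "wx": 0, "wy": 0.001, "wz": 0.001}]}}

```text
t: 42.77
eef_pos: [0.5637, -0.0043, 0.0554]
tool_rot: [-0.001, 0.059, 0.998, -0.001]
contact_force: [-11.6, -1.9, 21.4]
gripper_width: 0.625
```

Request:
{"op": "jog_arm", "data": {"plan": [{"x": 0, "y": 0, "z": 0, "wx": 0, "wy": 0, "wz": 0}, {"x": 0, "y": 0, "z": 0, "wx": 0, "wy": 0, "wz": 0}, {"x": 0, "y": 0, "z": 0, "wx": 0, "wy": 0, "wz": 0}]}}

```text
t: 43.02
eef_pos: [0.5647, -0.0048, 0.0564]
tool_rot: [-0.0, 0.06, 0.998, -0.001]
contact_force: [0.4, 1.4, -1.7]
gripper_width: 0.63
```

Request:
{"op": "jog_arm", "data": {"plan": [{"x": 0, "y": 0, "z": 0, "wx": 0, "wy": 0, "wz": 0}, {"x": 0, "y": 0, "z": 0, "wx": 0, "wy": 0, "wz": 0}, {"x": 0, "y": 0, "z": 0, "wx": 0, "wy": 0, "wz": 0}, {"x": 0, "y": 0, "z": 0, "wx": 0, "wy": 0, "wz": 0}, {"x": 0, "y": 0, "z": 0, "wx": 0, "wy": 0, "wz": 0}, {"x": 0, "y": 0, "z": -0.1, "wx": 0, "wy": 0, "wz": 0}, {"x": 0, "y": 0, "z": -0.25, "wx": 0, "wy": 0, "wz": 0}, {"x": 0, "y": 0, "z": -0.4, "wx": 0, "wy": 0, "wz": 0}, {"x": 0, "y": 0, "z": -0.6, "wx": 0, "wy": 0, "wz": 0}, {"x": 0, "y": 0, "z": -0.7, "wx": 0, "wy": 0, "wz": 0}, {"x": 0, "y": 0, "z": -0.7, "wx": 0, "wy": 0, "wz": 0}], "hand": 1}}

```text
t: 43.93
eef_pos: [0.568, -0.0047, 0.2016]
tool_rot: [0.004, 0.06, 0.998, 0.0]
contact_force: [0.7, -0.0, 0.7]
gripper_width: 1.003
```

```bash
python3 e.py .488 -.394 .195 -4.8
```

```text
43.9333 [ 0.568  -0.0047  0.2016] ty [0.1193 0.9929] tz [ 0.0083 -0.     -1.    ] grip 1.0030205044424834
[ 0.1652 -1.9804  0.0295] [ 0.0003  0.0026 -0.0114]
```

Request:
{"op": "jog_arm", "data": {"plan": [{"x": 0.08, "y": -0.99, "z": 0.02, "wx": 0, "wy": 0.003, "wz": -0.011}, {"x": 0.08, "y": -0.99, "z": 0.02, "wx": 0, "wy": 0.003, "wz": -0.011}, {"x": 0.08, "y": -0.99, "z": 0.02, "wx": 0, "wy": 0.003, "wz": -0.011}, {"x": 0.08, "y": -0.99, "z": 0.02, "wx": 0, "wy": 0.003, "wz": -0.011}, {"x": 0.08, "y": -0.99, "z": 0.02, "wx": 0, "wy": 0.003, "wz": -0.011}, {"x": 0.08, "y": -0.99, "z": 0.02, "wx": 0, "wy": 0.003, "wz": -0.011}]}}

```text
t: 44.43
eef_pos: [0.5254, -0.2078, 0.1971]
tool_rot: [-0.001, 0.048, 0.999, -0.002]
contact_force: [0.0, -0.0, -0.1]
gripper_width: 1.002
```

Request:
{"op": "jog_arm", "data": {"plan": [{"x": 0.11, "y": -0.97, "z": 0, "wx": 0, "wy": 0, "wz": 0}, {"x": 0.11, "y": -0.97, "z": 0, "wx": 0, "wy": 0, "wz": 0}, {"x": 0.11, "y": -0.97, "z": 0, "wx": 0, "wy": 0, "wz": 0}, {"x": 0.11, "y": -0.97, "z": 0, "wx": 0, "wy": 0, "wz": 0}, {"x": 0.11, "y": -0.97, "z": 0, "wx": 0, "wy": 0, "wz": 0}, {"x": 0.11, "y": -0.97, "z": 0, "wx": 0, "wy": 0, "wz": 0}, {"x": 0.11, "y": -0.97, "z": 0, "wx": 0, "wy": 0, "wz": 0}, {"x": 0.11, "y": -0.97, "z": 0, "wx": 0, "wy": 0, "wz": 0}]}}

```text
t: 45.1
eef_pos: [0.4851, -0.3977, 0.1968]
tool_rot: [-0.002, 0.048, 0.999, -0.001]
contact_force: [-0.2, 1.4, -0.5]
gripper_width: 1.0
```

```bash
python3 e.py .488 -.394 .0565 -4.8
```

```text
45.1 [ 0.4851 -0.3977  0.1968] ty [0.0955 0.9954] tz [-0.0031 -0.0016 -1.    ] grip 1.0002705311340558
[-0.0149  0.0214  0.7015] [-0.0006 -0.0009 -0.0038]
```

Request:
{"op": "jog_arm", "data": {"plan": [{"x": -0.013, "y": 0.021, "z": 0.05, "wx": 0, "wy": -0.001, "wz": -0.004}, {"x": -0.013, "y": 0.021, "z": 0.2, "wx": 0, "wy": -0.001, "wz": -0.004}, {"x": -0.013, "y": 0.021, "z": 0.35, "wx": 0, "wy": -0.001, "wz": -0.004}, {"x": -0.013, "y": 0.021, "z": 0.5, "wx": 0, "wy": -0.001, "wz": -0.004}, {"x": -0.013, "y": 0.021, "z": 0.63, "wx": 0, "wy": -0.001, "wz": -0.004}, {"x": -0.013, "y": 0.021, "z": 0.7, "wx": 0, "wy": -0.001, "wz": -0.004}, {"x": -0.013, "y": 0.021, "z": 0.7, "wx": 0, "wy": -0.001, "wz": -0.004}, {"x": -0.013, "y": 0.021, "z": 0.7, "wx": 0, "wy": -0.001, "wz": -0.004}, {"x": -0.013, "y": 0.021, "z": 0.7, "wx": 0, "wy": -0.001, "wz": -0.004}]}}

```text
t: 45.85
eef_pos: [0.4888, -0.3942, 0.0582]
tool_rot: [0.001, 0.041, 0.999, -0.001]
contact_force: [0.3, -0.0, 0.8]
gripper_width: 1.002
```

Request:
{"op": "jog_arm", "data": {"plan": [{"x": 0, "y": 0, "z": 0, "wx": 0, "wy": 0, "wz": 0}, {"x": 0, "y": 0, "z": 0, "wx": 0, "wy": 0, "wz": 0}, {"x": 0, "y": 0, "z": 0, "wx": 0, "wy": 0, "wz": 0}, {"x": 0, "y": 0, "z": 0, "wx": 0, "wy": 0, "wz": 0}, {"x": 0, "y": 0, "z": 0, "wx": 0, "wy": 0, "wz": 0}, {"x": 0, "y": 0, "z": 0, "wx": 0, "wy": 0, "wz": 0}, {"x": 0, "y": 0, "z": 0, "wx": 0, "wy": 0, "wz": 0}, {"x": 0, "y": 0, "z": 0, "wx": 0, "wy": 0, "wz": 0}, {"x": 0, "y": 0, "z": 0, "wx": 0, "wy": 0, "wz": 0}], "hand": -1, "grip_force": 40}}

```text
t: 46.6
eef_pos: [0.4903, -0.3949, 0.0606]
tool_rot: [0.003, 0.041, 0.999, -0.002]
contact_force: [-2.2, 1.8, 9.6]
gripper_width: 0.73
```

```bash
python3 e.py .5595 -.100 .187 -4.6
```

```text
46.6 [ 0.4903 -0.3949  0.0606] ty [0.082  0.9966] tz [ 0.0055 -0.0044 -1.    ] grip 0.7296161166386421
[-0.2277  1.4955 -0.6365] [-0.0013  0.0019 -0.0006]
```

Request:
{"op": "jog_arm", "data": {"plan": [{"x": 0, "y": 0, "z": -0.15, "wx": -0.001, "wy": 0.002, "wz": 0}, {"x": 0, "y": 0, "z": -0.3, "wx": -0.001, "wy": 0.002, "wz": 0}, {"x": 0, "y": 0, "z": -0.45, "wx": -0.001, "wy": 0.002, "wz": 0}, {"x": -0.02, "y": 0.1, "z": -0.6, "wx": -0.001, "wy": 0.002, "wz": 0}, {"x": -0.04, "y": 0.25, "z": -0.64, "wx": -0.001, "wy": 0.002, "wz": 0}, {"x": -0.06, "y": 0.4, "z": -0.64, "wx": -0.001, "wy": 0.002, "wz": 0}, {"x": -0.08, "y": 0.55, "z": -0.64, "wx": -0.001, "wy": 0.002, "wz": 0}, {"x": -0.1, "y": 0.7, "z": -0.64, "wx": -0.001, "wy": 0.002, "wz": 0}, {"x": -0.12, "y": 0.8, "z": -0.64, "wx": -0.001, "wy": 0.002, "wz": 0}]}}

```text
t: 47.35
eef_pos: [0.5272, -0.2333, 0.1888]
tool_rot: [0.0, 0.04, 0.999, 0.0]
contact_force: [0.7, 0.7, -1.4]
gripper_width: 0.728
```

Request:
{"op": "jog_arm", "data": {"plan": [{"x": -0.03, "y": 0.15, "z": 0, "wx": 0, "wy": 0, "wz": 0}, {"x": -0.06, "y": 0.3, "z": 0, "wx": 0, "wy": 0, "wz": 0}, {"x": -0.09, "y": 0.45, "z": 0, "wx": 0, "wy": 0, "wz": 0}, {"x": -0.12, "y": 0.6, "z": 0, "wx": 0, "wy": 0, "wz": 0}, {"x": -0.12, "y": 0.68, "z": 0, "wx": 0, "wy": 0, "wz": 0}, {"x": -0.12, "y": 0.68, "z": 0, "wx": 0, "wy": 0, "wz": 0}, {"x": -0.12, "y": 0.68, "z": 0, "wx": 0, "wy": 0, "wz": 0}, {"x": -0.12, "y": 0.68, "z": 0, "wx": 0, "wy": 0, "wz": 0}]}}

```text
t: 48.02
eef_pos: [0.5617, -0.1009, 0.1893]
tool_rot: [0.001, 0.04, 0.999, 0.0]
contact_force: [-0.2, -0.1, -2.0]
gripper_width: 0.726
```

```bash
python3 e.py .5605 -.100 .056 -4.6
```

```text
48.0167 [ 0.5617 -0.1009  0.1893] ty [0.0806 0.9967] tz [ 0.0011  0.0001 -1.    ] grip 0.7256419212071712
[0.0069 0.0037 0.6666] [ 0.0001  0.0003 -0.0001]
```

Request:
{"op": "jog_arm", "data": {"plan": [{"x": 0.007, "y": 0.003, "z": 0.1, "wx": 0, "wy": 0, "wz": 0}, {"x": 0.007, "y": 0.003, "z": 0.25, "wx": 0, "wy": 0, "wz": 0}, {"x": 0.007, "y": 0.003, "z": 0.4, "wx": 0, "wy": 0, "wz": 0}, {"x": 0.007, "y": 0.003, "z": 0.52, "wx": 0, "wy": 0, "wz": 0}, {"x": 0.007, "y": 0.003, "z": 0.6, "wx": 0, "wy": 0, "wz": 0}, {"x": 0.007, "y": 0.003, "z": 0.63, "wx": 0, "wy": 0, "wz": 0}, {"x": 0.007, "y": 0.003, "z": 0.65, "wx": 0, "wy": 0, "wz": 0}, {"x": 0.007, "y": 0.003, "z": 0.665, "wx": 0, "wy": 0, "wz": 0}, {"x": 0.007, "y": 0.003, "z": 0.67, "wx": 0, "wy": 0, "wz": 0}, {"x": 0.007, "y": 0.003, "z": 0.67, "wx": 0, "wy": 0, "wz": 0}]}}

```text
t: 48.85
eef_pos: [0.5615, -0.1013, 0.057]
tool_rot: [0.002, 0.041, 0.999, -0.0]
contact_force: [-0.7, -0.9, 1.0]
gripper_width: 0.724
```

Touching. I'll release, lift and retreat to a clear view.

Request:
{"op": "jog_arm", "data": {"plan": [{"x": 0, "y": 0, "z": 0.003, "wx": 0, "wy": 0, "wz": 0}, {"x": 0, "y": 0, "z": 0.003, "wx": 0, "wy": 0, "wz": 0}]}}

```text
t: 49.02
eef_pos: [0.5624, -0.1019, 0.0575]
tool_rot: [0.003, 0.041, 0.999, -0.0]
contact_force: [0.2, 0.3, -2.4]
gripper_width: 0.733
```

Request:
{"op": "jog_arm", "data": {"plan": [{"x": 0, "y": 0, "z": 0, "wx": 0, "wy": 0, "wz": 0}, {"x": 0, "y": 0, "z": 0, "wx": 0, "wy": 0, "wz": 0}, {"x": 0, "y": 0, "z": 0, "wx": 0, "wy": 0, "wz": 0}, {"x": 0, "y": 0, "z": 0, "wx": 0, "wy": 0, "wz": 0}, {"x": 0, "y": 0, "z": 0, "wx": 0, "wy": 0, "wz": 0}, {"x": 0, "y": 0, "z": -0.1, "wx": 0, "wy": 0, "wz": 0}, {"x": 0, "y": 0, "z": -0.25, "wx": 0, "wy": 0, "wz": 0}, {"x": 0, "y": 0, "z": -0.4, "wx": 0, "wy": 0, "wz": 0}, {"x": 0, "y": 0, "z": -0.6, "wx": 0, "wy": 0, "wz": 0}, {"x": 0, "y": 0, "z": -0.8, "wx": 0, "wy": 0, "wz": 0}, {"x": 0, "y": 0, "z": -1, "wx": 0, "wy": 0, "wz": 0}, {"x": 0, "y": 0, "z": -1, "wx": 0, "wy": 0, "wz": 0}], "hand": 1}}

```text
t: 50.02
eef_pos: [0.5654, -0.1028, 0.2658]
tool_rot: [0.01, 0.042, 0.999, -0.0]
contact_force: [1.0, -0.9, -0.1]
gripper_width: 1.002
```

```bash
python3 e.py .6014 -.006 .3055 -4.6
```

```text
50.0167 [ 0.5654 -0.1028  0.2658] ty [0.0831 0.9965] tz [ 0.0194 -0.001  -0.9998] grip 1.0017102508522313
[-0.1432  0.4974 -0.1954] [ 0.0002  0.0062 -0.0009]
```

Request:
{"op": "jog_arm", "data": {"plan": [{"x": -0.143, "y": 0.497, "z": -0.195, "wx": 0, "wy": 0.006, "wz": -0.001}, {"x": -0.143, "y": 0.497, "z": -0.195, "wx": 0, "wy": 0.006, "wz": -0.001}, {"x": -0.143, "y": 0.497, "z": -0.195, "wx": 0, "wy": 0.006, "wz": -0.001}, {"x": -0.143, "y": 0.497, "z": -0.195, "wx": 0, "wy": 0.006, "wz": -0.001}, {"x": -0.143, "y": 0.497, "z": -0.195, "wx": 0, "wy": 0.006, "wz": -0.001}, {"x": -0.143, "y": 0.497, "z": -0.195, "wx": 0, "wy": 0.006, "wz": -0.001}, {"x": -0.143, "y": 0.497, "z": -0.195, "wx": 0, "wy": 0.006, "wz": -0.001}, {"x": -0.143, "y": 0.497, "z": -0.195, "wx": 0, "wy": 0.006, "wz": -0.001}, {"x": -0.143, "y": 0.497, "z": -0.195, "wx": 0, "wy": 0.006, "wz": -0.001}, {"x": -0.143, "y": 0.497, "z": -0.195, "wx": 0, "wy": 0.006, "wz": -0.001}]}}

```text
t: 50.85
eef_pos: [0.6011, -0.007, 0.3052]
tool_rot: [0.0, 0.041, 0.999, 0.0]
contact_force: [0.4, -0.5, -0.2]
gripper_width: 0.998
```

```bash
python3 e.py .6014 -.006 .3055 -4.6 w11; python3 - <<'E'
from h import *
for n in ('mill_mid','tumbler_mid','canister_mid'):
  for r in finder.place_of('wrist',n)[:1]: print(n,r, ray('wrist',r['location'],.058))
print([np.round(proj('wrist',p)) for p in ((.555,-.0976,.108),(.5618,-.0003,.108),(.5641,.0917,.106))])
E
```

```text
50.85 [ 0.6011 -0.007   0.3052] ty [0.0813 0.9967] tz [ 0.0002  0.0004 -1.    ] grip 0.998343772086675
[-0.0013  0.0049 -0.0016] [ 0.0001  0.0001 -0.0004]
mill_mid {'location': [399.0, 130.2], 'confidence': 0.83} [0.56553012 0.09467225 0.058     ]
tumbler_mid {'location': [239.2, 137.8], 'confidence': 0.8} [ 0.55908887 -0.09734332  0.058     ]
canister_mid {'location': [598.4, 30.8], 'confidence': 0.41} [0.47518324 0.31647109 0.058     ]
[array([227., 138.]), array([320., 137.]), array([407., 132.])]
```

View pics/w11.png

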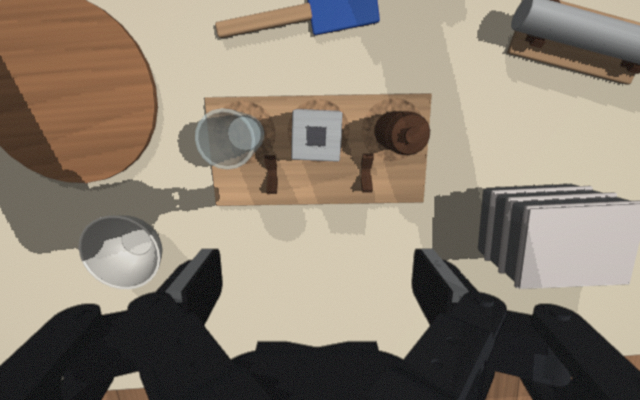

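Against the first wrist view from almost the same pose, the tumbler rim is at (229,138), the mill knob at (408,131) and the canister lid at (317,136), about 4 mm off in y. The pin lies in the rest and the bystanders haven't moved, so I'll hand in.

```bash
python3 -c "
from h import *
print(bot.hand_in())"
```

```text
the job is handed in; nothing more can be done
None
```

The job is done and handed in at about 51 s of the 141 s allowed; the hand-in reports no verdict. I cleared the tumbler, canister and mill onto the round board, moved the pin to the rest, then put all three back on their own cork pads.

- **Things on the pads:** In the last wrist picture, taken from nearly the same pose as the first, all three stand upright on their pads. The tumbler and mill show within about 2 mm of where they began, and the canister about 4–5 mm off in y. The limit is 15 mm.
- **Pin:** It lies in both notches, along the rest. Seen from above, its middle is within a few mm of the rest's centre. One reading of its near end, taken at a guessed height, suggested more, up to about 15 mm. I did not trust that one. The finder's pin position was within about 5 mm of the centre.
- **Bystanders and arm:** The lunch box, bowl and scraper show no movement. The gripper was open and clear of everything.
- **Disagreements and surprises:**
  - The finder's last canister hit was a false one, at (598,31) with confidence 0.41, so I judged the canister by eye from its lid.
  - Setting the canister down reached about 24 N at the wrist for a moment, well under the 120 N limit.
  - The tumbler and canister may have dropped about 1 mm when released.

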